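# Present a plaster model on the overhanging plate

## Task

Pick the small peach-coloured plaster model out of the grey bin and stand it, teeth up, on the dark pad of the grey metal plate. Then slide the plate, straight and flat on its blue stand, out towards the robot until its red line is level with the stand's white front edge, so that a clamp can be fitted from below; the plate would now tip, so keep hold of it by the black grip block at its tail and finish while still holding it flat there. Leave the other things in the bin and on the worktop alone.

Things in the scene. Friction and masses are not known exactly. Their poses are not given: they have to be found in the camera images.
- peach_model: small plaster jaw model, peach all over, 35 x 40 x 27 mm (x, y, z), 50 g. Origin at the centre of its underside, z up through the teeth. Stands in the bin; grasp it across its 35 mm width (its x).
- bin: open grey plastic bin, fixed, outside 230 x 170 x 36 mm (x, y, z), walls and floor 4 mm thick, long side along its x. Origin at the centre of its underside. Holds the peach model, a white cup, a wooden bur block and a red box in a 2 by 2 layout (about 104 mm apart along x, 74 mm along y), in any order.
- white_cup: white plastic cup, 50 x 56 x 36 mm, in the bin, to be left there. Origin at the centre of its underside.
- bur_block: wooden block with burs standing in it, 30 x 60 x 51 mm, in the bin, to be left there. Origin at the centre of its underside.
- red_box: small red box, 38 x 54 x 30 mm, in the bin, to be left there. Origin at the centre of its underside.
- stand: fixed bench riser painted blue, 200 x 110 x 60 mm (x, y, z). Origin at the centre of its underside; its -x end, with a white strip, is the front edge and faces roughly to the robot. A bottle 123 mm tall and two cups 47 and 64 mm tall stand fixed along the back wall, beyond x = 0.78 m; a machine 350 mm tall stands on the right, from about y = -0.3 m, with a hose on the worktop from about y = -0.17 m: rise over or draw back round it.
- stand_edge (a point): middle of the upper front (-x) edge of the stand, at 60 mm above the worktop; axes as the stand's: -x is outward.
- plate: loose grey metal plate, 220 x 90 x 8 mm (x, y, z), about 0.4 kg, lying on the stand. Origin at the centre of its underside; -x is its front end (with the pad), +x its tail (with the grip block). It slides on the stand by friction and has no guides. At the start its front end overhangs the stand by 15 to 45 mm.
- plate_mark (a point): middle of the red line across the plate, on the plate's top face, 35 mm behind its centre (towards the tail); the line is 3 mm wide. Level with the stand's edge, it leaves 145 mm of the plate overhanging and the plate tips unless held.
- plate_pad (a point): centre of the dark pad (52 x 60 mm, flat, level with the plate's top face), 75 mm in front of the plate's centre.
- plate_grip (a point): centre of the black grip block that stands upright on the plate's tail, fixed to it, 97 mm behind its centre: 14 mm thick along the plate's x, 42 mm wide along its y, 36 mm tall (from 8 to 44 mm above the plate's underside; this point is 26 mm above it).
- big_model: yellow plaster jaw model, 59 x 68 x 40 mm, standing on the worktop
- wax_block: two slabs of pink wax, 36 x 70 x 17 mm
Things that resemble listed ones, but are neither listed nor needed, are in the scene too. Leave any yellow look-alike of the peach_model alone.

How it is judged:
On the way, in this order (a step that is already met when the one before it is completed fails the run):
1. the peach model stands on the pad, let go, the plate not yet pulled out (x of peach_model in the frame of plate_pad between -0.015 and 0.015 m and y of peach_model in the frame of plate_pad between -0.015 and 0.015 m and z of peach_model in the frame of plate_pad between -0.006 and 0.006 m and angle between peach_model's own z axis and vertical below 0.12 rad and contact force between the fingers and peach_model below 0.1 N and angle between plate's own z axis and vertical below 0.04 rad and z of plate in the frame of stand_edge between -0.004 and 0.004 m and x of plate_mark in the frame of stand_edge above 0.06 m), for 0.2 s.
2. the plate's red line is level with the stand's front edge, the plate flat and held (x of peach_model in the frame of plate_pad between -0.015 and 0.015 m and y of peach_model in the frame of plate_pad between -0.015 and 0.015 m and z of peach_model in the frame of plate_pad between -0.006 and 0.006 m and angle between peach_model's own z axis and vertical below 0.12 rad and contact force between the fingers and peach_model below 0.1 N and angle between plate's own z axis and vertical below 0.04 rad and z of plate in the frame of stand_edge between -0.004 and 0.004 m and x of plate_mark in the frame of stand_edge between -0.006 and 0.006 m and contact force between the fingers and plate above 1 N), for 0.2 s.
At the end, for the whole second after the job is handed in: Red line within 6 mm of the stand's edge; plate flat (0.04 rad, 4 mm), straight (0.12 rad, 15 mm sideways), still, held by the fingers (over 1 N); peach model upright (0.12 rad), untouched, within 15 mm of the pad's centre in x and y; the other bin things in the bin (all of step 2 and angle between the x axis of plate and the x axis of stand, either way round below 0.12 rad and y of plate_mark in the frame of stand_edge between -0.015 and 0.015 m and linear speed of plate below 0.02 m/s and contact force between the arm and peach_model below 0.1 N and x of white_cup in the frame of bin between -0.11 and 0.11 m and y of white_cup in the frame of bin between -0.08 and 0.08 m and z of each of white_cup, bur_block, red_box in the frame of bin below 0.03 m and x of bur_block in the frame of bin between -0.11 and 0.11 m and y of bur_block in the frame of bin between -0.08 and 0.08 m and x of red_box in the frame of bin between -0.11 and 0.11 m and y of red_box in the frame of bin between -0.08 and 0.08 m); the arm keeps its last pose, push and grip.
It fails at once if the plate tips or is lifted off the stand (angle between plate's own z axis and vertical above 0.15 rad or z of plate in the frame of stand_edge above 0.02 m).
It fails at once if another thing of the bin is lifted out or knocked over (height (world z) of any of white_cup, bur_block, red_box above 0.045 m or angle between any of white_cup, bur_block, red_box's own z axis and vertical above 0.8 rad).
It fails at once if a thing standing round about is moved more than 20 mm (distance of any of big_model, wax_block from where it was at the start of the episode above 0.02 m).
It also fails if it takes over 58 s, if anything falls off the work surface, if the arm or the gripper's body presses on something with over 40 N, if the wrist force passes 120 N, or if a joint passes its speed limit or range.

## Robot

A 7-joint arm with a two-finger parallel gripper is mounted at the origin on a cart in front of the work surface, level with it; the furniture and walls round the work are solid. World frame = base frame: x ahead of the robot, y to its left, z up, the work surface at z = 0. Lengths are in m, angles in rad, forces in N, time in s.
With the tool pointing down it reaches from about 0.425 to 0.875 m from the base axis. Payload 4.7 kg.
Tool frame: the origin (TCP) lies midway between the tips of the shut fingers; the grasp point (between the pads) lies 19 mm behind it; y points along the fingers, x is the direction in which the jaws open and shut, and the axes are right-handed (so a half turn about y gives the same grasp; the last joint's range is limited). The gripper opens to 85 mm and grips with 20 to 120 N. Pads are 22 mm wide; open, the fingers measure 114 mm over their backs; the gripper's body (76 mm by 85 mm) begins 54 mm behind the grasp point. The pads swing forward as they close: fully open they stand 13 mm farther back than shut.
Start: joints at [1.302, 0.321, -0.07, 1.45, 0.023, 1.371, -0.057], TCP at [0.181, -0.624, 0.231] pointing down, gripper open.
Joint ranges: [-2.86, 2.86], [-0.3, 2.09], [-1.38, 1.24], [0.06, 2.45], [-1.56, 4.7], [0.09, 2.05], [-2.69, 2.69]. Speed limits (rad/s): [2.57, 2.57, 3.14, 3.14, 3.14, 3.14, 3.14].

## Interface

Orientations are given as a rotation vector (axis times angle).
In Python, from bench import robot, viewer, order gives the robot as it stands.
- The arm moves only by the tool arm_command, never from a script. Its argument "series" is text: rows parted by semicolons, each of 7 numbers parted by spaces: the shift along the tool's x, y, z in cm, then the turn, a rotation vector about the tool's x, y, z in rad, then the closure, from 0 (fully open) to 1 (shut). A call has 1 to 8 rows; each row is the pose to reach, as a shift and turn from the pose commanded when the call began, along the tool's axes at that moment; what a row does not reach only later rows make up. A row lasts 1/12 s, in which the tool goes at most 41.7 mm and 7.16 degrees, less where a joint would pass 70% of its speed; a pose out of reach is approached as far as the arm can. A call with a gripper value outside its range is refused whole. The fingers move at their own pace and stop on an object; the grip force is fixed at half the most. Time passes only in rows, so rows that repeat a pose let the fingers close. It gives the time, the measured TCP pose, the force and the opening at its end, in the units of the state.
- robot.get_state(): the state, without advancing time (a new reading comes with each control period).
- viewer.grab_frame(name): name is "scene" or "top"; returns the picture (420x560x3 uint8, red, green, blue); there is no depth.
- viewer.get_calibration(name): a dict with "intrinsics" (3x3 intrinsics, pixels), "world_from_camera" (4x4, takes a point from camera to world coordinates). Camera axes: x right, y down, z forward; pixel columns grow to the right and rows downward; lengths in m; the calibration is good to about 2 mm. A picture is of the moment at which its call begins. get_calibration takes no time and is no camera call.
- order.job_done(): hands the job in, once; it reports no verdict.
The state is a dict: "clock": time; "q": joint angles; "dq": joint speeds; "joint_torque": joint torques, N m; "tool_pos": TCP position; "ee_rot": TCP orientation; "force": force on the tool from outside, world axes, zero at the start; "torque": the same for the moment, N m; "grip_width": finger opening in m.
Only numpy, scipy, OpenCV 4.12 (cv2) and the standard library are available. Lean on these libraries where they do the work, as an engineer would, in place of code of your own. Each camera call takes 0.05 s, during which the arm holds its last target.

## Working session

There is one attempt and no reset: what is moved stays moved. The work goes in short steps, Python scripts to look and compute and a tool call to move; the robot and the scene stay as the last step left them, time stands still between calls to the robot, and variables do not carry over. Pictures are saved under pics/ and viewed, and the job is handed in when it is done.

Besides the shell and the picture viewer there is one more tool, called after "Emit:" by a JSON object that holds its "method" and its "body". arm_command: Moves the arm, as the interface text tells. Its arguments: {"type":"object","properties":{"series":{"type":"string"}},"required":["series"]}

```bash
mkdir -p pics; ls
python3 - <<'E'
from bench import robot, viewer, order
import cv2
print(robot.get_state())
for n in ("scene","top"):
    f=viewer.grab_frame(n); cv2.imwrite(f"pics/{n}0.png",f[:,:,::-1]); print(viewer.get_calibration(n))
E
```

```text
pics
{'clock': 0.0, 'q': array([ 1.30208071,  0.32182888, -0.07007243,  1.4516861 ,  0.02259238,
        1.37080762, -0.05689009]), 'dq': array([-0.0002114 , -0.00059687,  0.00023467, -0.00059875,  0.00061408,
        0.00024422,  0.0018574 ]), 'joint_torque': array([-7.03051064e-04, -4.93576384e+01, -3.82586606e-01, -3.14337981e+01,
        1.31320805e-02,  1.10835739e-02, -3.82642202e-05]), 'tool_pos': array([ 0.18118419, -0.62366763,  0.23021402]), 'ee_rot': array([-1.32870531,  0.999534  , -0.99685757]), 'force': array([-0.23172085, -0.28806899,  0.14498557]), 'torque': array([ 0.00472419,  0.03930627, -0.04240775]), 'grip_width': 0.0856596957317561}
{'intrinsics': array([[418.86230647,   0.        , 279.76940307],
       [  0.        , 418.86230647, 210.75221797],
       [  0.        ,   0.        ,   1.        ]]), 'world_from_camera': array([[-0.73057855, -0.49001237,  0.47554481,  0.21421631],
       [-0.6827883 ,  0.51667545, -0.51657198,  0.56795288],
       [ 0.00742433, -0.70209284, -0.71204671,  0.69551442],
       [ 0.        ,  0.        ,  0.        ,  1.        ]])}
{'intrinsics': array([[393.45399368,   0.        , 281.4681411 ],
       [  0.        , 393.45399368, 207.02508054],
       [  0.        ,   0.        ,   1.        ]]), 'world_from_camera': array([[ 1.23660542e-01, -9.71146942e-01,  2.03915883e-01,
         4.25619698e-01],
       [-9.92324457e-01, -1.20919507e-01,  2.58968105e-02,
         1.43005520e-01],
       [-4.92200377e-04, -2.05553131e-01, -9.78645834e-01,
         9.58930637e-01],
       [ 0.00000000e+00,  0.00000000e+00,  0.00000000e+00,
         1.00000000e+00]])}
```

View pics/scene0.png

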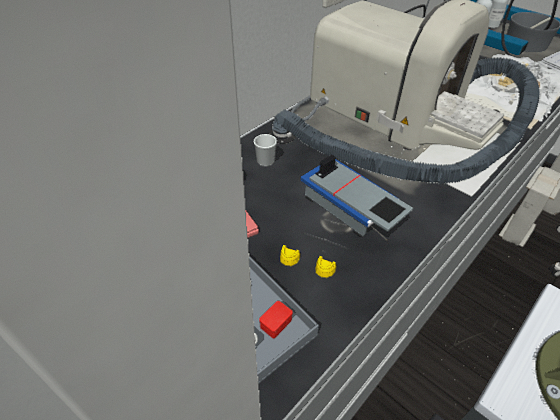

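View pics/top0.png

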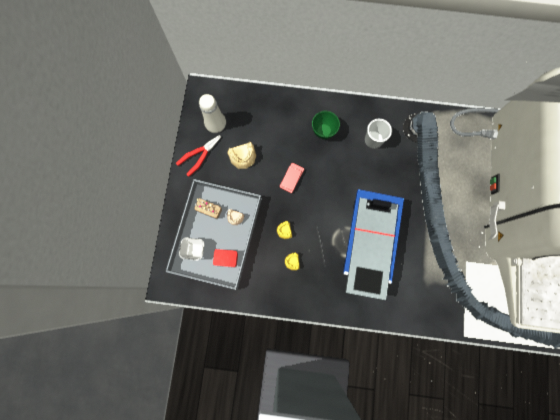

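The top view shows the bin (centre about 214,235) with four things in it and the plate on the blue stand (about 375,240). Candidates for the peach model:
- the peach thing in the bin at (235,216)
- two small yellow models at (285,230) and (292,262)
- the big yellow model at (242,155)

I'll check these in an enlarged crop.

Run:
```python
import cv2
f=cv2.imread("pics/top0.png")
cv2.imwrite("pics/c_bin.png",cv2.resize(f[175:295,160:270],None,fx=5,fy=5,interpolation=cv2.INTER_CUBIC))
cv2.imwrite("pics/c_pl.png",cv2.resize(f[185:305,330:430],None,fx=5,fy=5,interpolation=cv2.INTER_CUBIC))
```

```text
(no output)
```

View pics/c_bin.png

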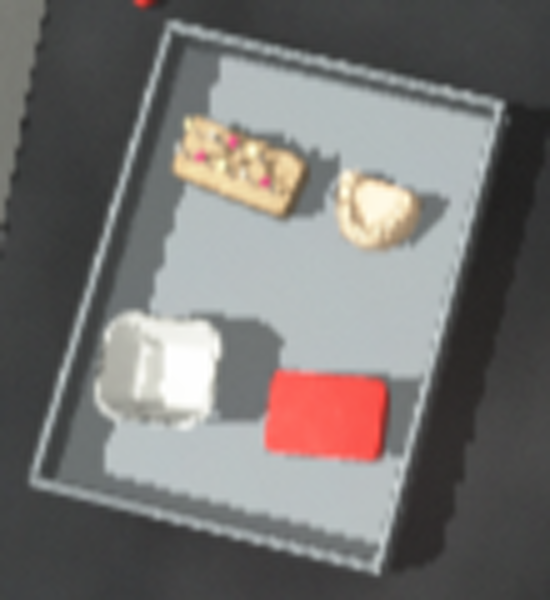

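View pics/c_pl.png

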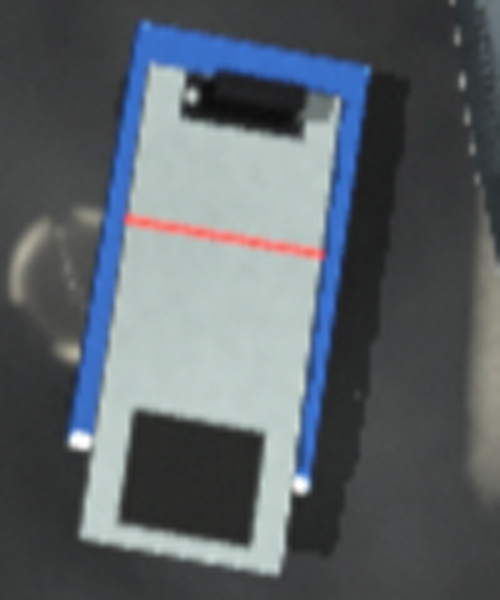

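```bash
cat > h.py <<'E'
import numpy as np, cv2
from bench import viewer
def w(n,u,v,z):
    c=viewer.get_calibration(n);K=c["intrinsics"];T=c["world_from_camera"]
    d=T[:3,:3]@np.linalg.solve(K,[u,v,1]);o=T[:3,3]
    return o+d*(z-o[2])/d[2]
def pr(n,P):
    c=viewer.get_calibration(n);K=c["intrinsics"];T=c["world_from_camera"]
    p=K@(T[:3,:3].T@(np.asarray(P,float)-T[:3,3]));return p[:2]/p[2]
E
python3 - <<'E'
from h import *
np.set_printoptions(precision=4,suppress=True)
def cp(x,y,ox,oy,s=5): return ((x+.5)/s-.5+ox,(y+.5)/s-.5+oy)
print("bin rim z.036")
B=[]
for p in [(170,22),(503,102),(380,570),(33,483)]:
    a=w("top",*cp(*p,160,175),.036);B.append(a);print(a)
B=np.array(B);print(B.mean(0),[np.linalg.norm(B[i]-B[i-1]) for i in range(4)])
print("stand z.06")
for p in [(143,22),(370,68),(302,487),(72,442)]: print(w("top",*cp(*p,330,185),.06))
print("plate z.068")
for p in [(150,64),(340,97),(280,576),(80,540),(128,219),(324,256)]: print(p,w("top",*cp(*p,330,185),.068))
print("pad")
P=np.array([w("top",*cp(*p,330,185),.068) for p in [(135,410),(265,432),(250,547),(118,523)]]);print(P,P.mean(0))
print("grip top z.104");
for p in [(190,85),(305,108),(300,137),(182,118)]: print(w("top",*cp(*p,330,185),.104))
f=cv2.imread("pics/top0.png")
cv2.imwrite("pics/c_m.png",cv2.resize(f[200:232,216:256],None,fx=16,fy=16,interpolation=cv2.INTER_CUBIC))
E
```

```text
bin rim z.036
[0.6607 0.3882 0.036 ]
[0.641 0.222 0.036]
[0.4149 0.2483 0.036 ]
[0.4341 0.4138 0.036 ]
[0.5377 0.3181 0.036 ] [np.float64(0.22800301324591993), np.float64(0.16739085998368283), np.float64(0.22761463035706186), np.float64(0.16656229695473876)]
stand z.06
[ 0.6784 -0.0073  0.06  ]
[ 0.6693 -0.1148  0.06  ]
[ 0.4724 -0.0962  0.06  ]
[0.4795 0.0081 0.06  ]
plate z.068
(150, 64) [ 0.6564 -0.0109  0.068 ]
(340, 97) [ 0.6516 -0.0996  0.068 ]
(280, 576) [ 0.4323 -0.087   0.068 ]
(80, 540) [0.4368 0.0018 0.068 ]
(128, 219) [ 0.5825 -0.007   0.068 ]
(324, 256) [ 0.5766 -0.097   0.068 ]
pad
[[ 0.4966 -0.0175  0.068 ]
 [ 0.4941 -0.076   0.068 ]
 [ 0.4431 -0.073   0.068 ]
 [ 0.4462 -0.0142  0.068 ]] [ 0.47   -0.0452  0.068 ]
grip top z.104
[ 0.6397 -0.0231  0.104 ]
[ 0.6356 -0.0747  0.104 ]
[ 0.6222 -0.0733  0.104 ]
[ 0.6243 -0.0208  0.104 ]
```

View pics/c_m.png

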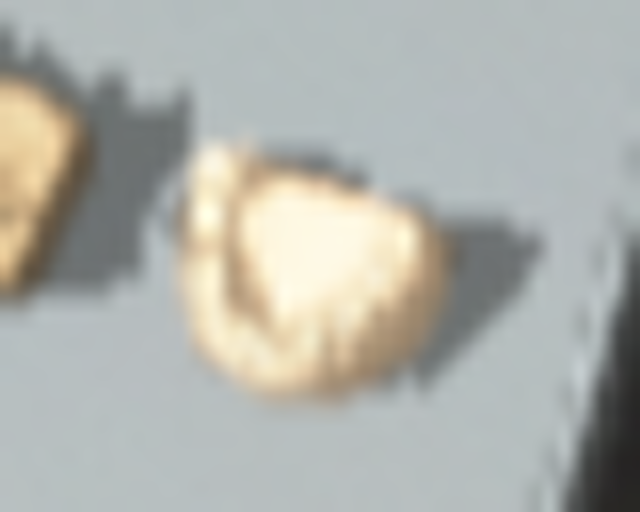

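Run:
```python
from h import *
np.set_printoptions(precision=4,suppress=True)
f=cv2.imread("pics/top0.png")
def seg(x0,x1,y0,y1,zs,name):
    c=cv2.resize(f[y0:y1,x0:x1],None,fx=8,fy=8,interpolation=cv2.INTER_CUBIC)
    d=c[:,:,2].astype(int)-c[:,:,0]
    m=(d>25).astype(np.uint8)
    n,l,st,_=cv2.connectedComponentsWithStats(m);k=1+np.argmax(st[1:,4])
    cs,_=cv2.findContours((l==k).astype(np.uint8),cv2.RETR_EXTERNAL,cv2.CHAIN_APPROX_NONE)
    p=max(cs,key=len)[:,0,:];u=(p+.5)/8-.5+[x0,y0]
    for z in zs:
        W=np.array([w("top",a,b,z)[:2] for a,b in u])
        for ang in range(-60,40,5):
            a=np.radians(ang);R=np.array([[np.cos(a),np.sin(a)],[-np.sin(a),np.cos(a)]])
            q=W@R.T;e=np.ptp(q,axis=0);ce=R.T@((q.max(0)+q.min(0))/2)
            print(name,z,ang,(e*1000).round(1),ce)
seg(220,250,200,230,[.017],"peach")
seg(222,262,138,172,[.02],"big")
cv2.imwrite("pics/c_y.png",cv2.resize(f[215:275,270:310],None,fx=9,fy=9,interpolation=cv2.INTER_CUBIC))
cv2.imwrite("pics/c_b.png",cv2.resize(f[135:175,220:265],None,fx=12,fy=12,interpolation=cv2.INTER_CUBIC))
```

```text
peach 0.017 -60 [41.  42.3] [0.5861 0.2781]
peach 0.017 -55 [40.6 42.7] [0.586  0.2786]
peach 0.017 -50 [40.2 43. ] [0.5858 0.2791]
peach 0.017 -45 [39.6 43.5] [0.5855 0.2795]
peach 0.017 -40 [38.8 43.9] [0.5851 0.2798]
peach 0.017 -35 [37.9 44. ] [0.5846 0.2799]
peach 0.017 -30 [36.9 44. ] [0.5842 0.2799]
peach 0.017 -25 [36.2 43.9] [0.5836 0.2798]
peach 0.017 -20 [35.5 43.3] [0.5828 0.2797]
peach 0.017 -15 [34.8 42.8] [0.5821 0.2793]
peach 0.017 -10 [35.2 42.2] [0.582  0.2786]
peach 0.017 -5 [36.4 41.8] [0.5826 0.2779]
peach 0.017 0 [37.3 41.5] [0.5832 0.2775]
peach 0.017 5 [38.1 41.1] [0.5839 0.2771]
peach 0.017 10 [39.2 40.9] [0.5845 0.2768]
peach 0.017 15 [40.3 41.1] [0.5851 0.2768]
peach 0.017 20 [41.2 40.9] [0.5856 0.277 ]
peach 0.017 25 [41.9 41. ] [0.5859 0.2775]
peach 0.017 30 [42.3 41. ] [0.5861 0.2781]
peach 0.017 35 [42.7 40.6] [0.586  0.2786]
big 0.02 -60 [69.9 68. ] [0.7401 0.2806]
big 0.02 -55 [71.2 69.5] [0.7414 0.2808]
big 0.02 -50 [72.3 70.8] [0.7424 0.2812]
big 0.02 -45 [73.3 72.5] [0.7433 0.2813]
big 0.02 -40 [74.2 73.7] [0.7441 0.2815]
big 0.02 -35 [74.9 74.7] [0.7448 0.2817]
big 0.02 -30 [75.8 75.3] [0.7452 0.2822]
big 0.02 -25 [76.8 75.6] [0.7451 0.2828]
big 0.02 -20 [77.6 75.5] [0.7448 0.2835]
big 0.02 -15 [77.8 75.2] [0.7444 0.2842]
big 0.02 -10 [77.5 74.4] [0.7439 0.2848]
big 0.02 -5 [76.7 74. ] [0.7433 0.2851]
big 0.02 0 [75.2 73.9] [0.7426 0.2851]
big 0.02 5 [73.2 73.4] [0.7419 0.2849]
big 0.02 10 [71.1 72.6] [0.7412 0.2845]
big 0.02 15 [69.9 71.6] [0.74   0.2839]
big 0.02 20 [68.2 70.2] [0.7389 0.283 ]
big 0.02 25 [66.1 69.9] [0.7384 0.2813]
big 0.02 30 [68.  69.9] [0.7401 0.2806]
big 0.02 35 [69.5 71.2] [0.7414 0.2808]
```

View pics/c_y.png

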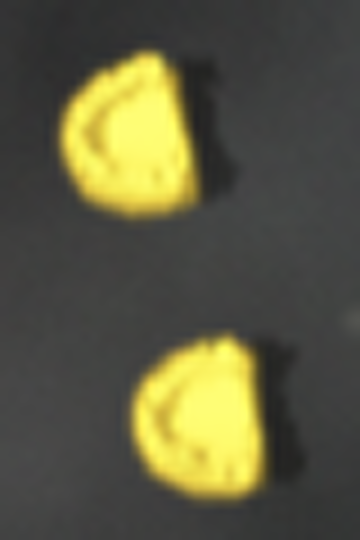

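View pics/c_b.png

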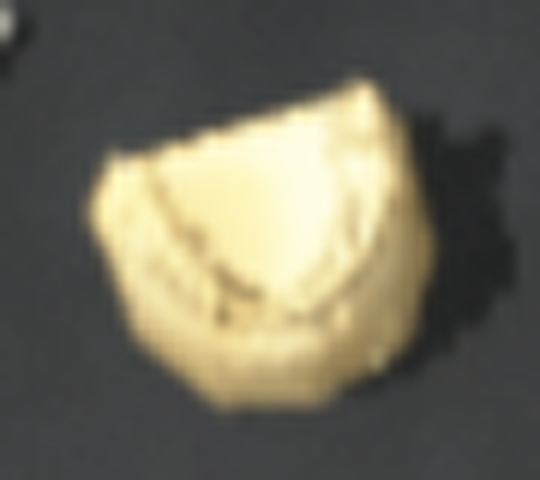

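The peach thing in the bin at (235.6,216.6) matches the description. The two small yellow look-alikes lie outside the bin and the big model is at (242,155). Its extents at a yaw of about −10° are 35 × 42 mm, as they should be. Next I'll check the fitted model poses by drawing them on the picture.

```bash
cat > fit.py <<'E'
from h import *
def T2(x,y,yaw,P):
    c,s=np.cos(yaw),np.sin(yaw);P=np.atleast_2d(np.asarray(P,float))
    return np.c_[x+c*P[:,0]-s*P[:,1], y+s*P[:,0]+c*P[:,1], P[:,2]]
def box(lx,ly,z0,z1,cx=0,cy=0):
    return [[cx+a*lx/2,cy+b*ly/2,z] for z in(z0,z1) for a,b in((-1,-1),(1,-1),(1,1),(-1,1))]
def draw(img,n,P,s,off,col):
    q=[tuple(int(round(t)) for t in ((pr(n,p)-off+.5)*s-.5)) for p in P]
    for i in range(4):
        j=(i+1)%4
        cv2.line(img,q[i],q[j],col,1);cv2.line(img,q[i+4],q[j+4],col,1);cv2.line(img,q[i],q[i+4],col,1)
E
python3 - <<'E'
from fit import *
S=(.476,-.044,-.082); 
sc=(S[0]+.1*np.cos(S[2]),S[1]+.1*np.sin(S[2]),S[2])
pl=(.5443,-.049,-.058)
f=cv2.imread("pics/top0.png");s=6;off=np.array([335,185])
c=cv2.resize(f[185:305,335:425],None,fx=s,fy=s,interpolation=cv2.INTER_CUBIC)
def dr(c,n,off,s):
    draw(c,n,T2(*sc,box(.2,.11,0,.06)),s,off,(0,255,255))
    draw(c,n,T2(*pl,box(.22,.09,.06,.068)),s,off,(0,255,0))
    draw(c,n,T2(*pl,box(.014,.042,.068,.104,.097)),s,off,(255,0,255))
dr(c,"top",off,s)
c=c[:, :]; cv2.imwrite("pics/o1.png",cv2.resize(c,(600,800))[:600] if 0 else c[:600])
f=cv2.imread("pics/scene0.png");off=np.array([295,145])
c=cv2.resize(f[145:240,295:420],None,fx=s,fy=s,interpolation=cv2.INTER_CUBIC)
raw=c.copy();dr(c,"scene",off,s);cv2.imwrite("pics/o2.png",c);cv2.imwrite("pics/o2r.png",raw)
E
```

```text
(no output)
```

View pics/o1.png

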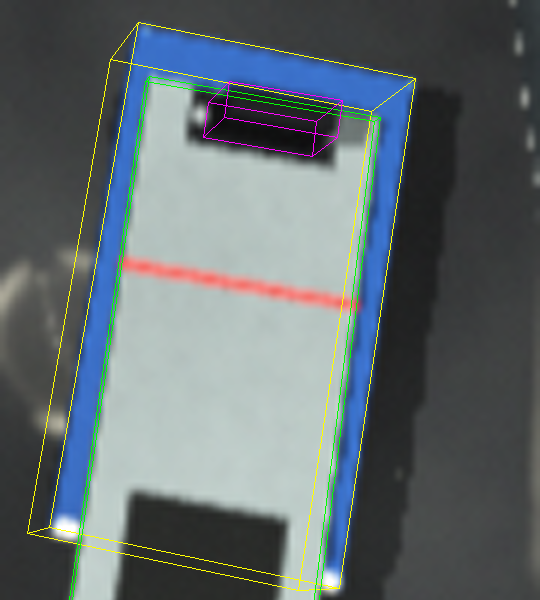

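View pics/o2.png

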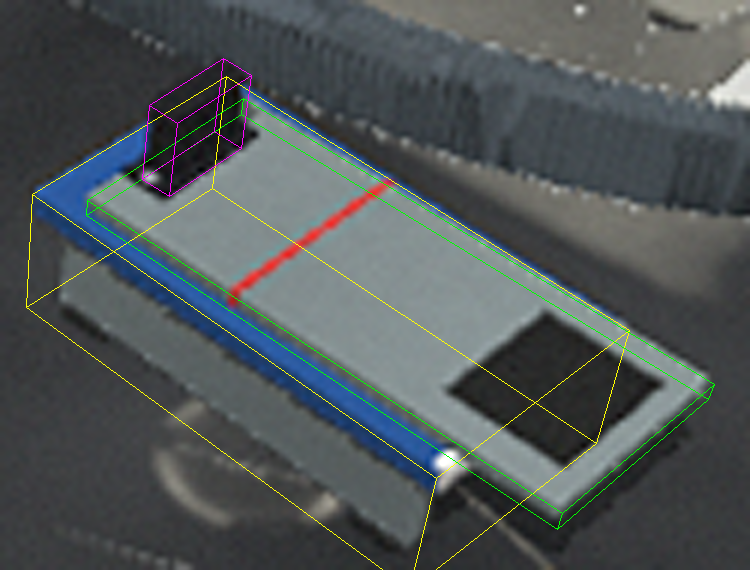

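View pics/o2r.png

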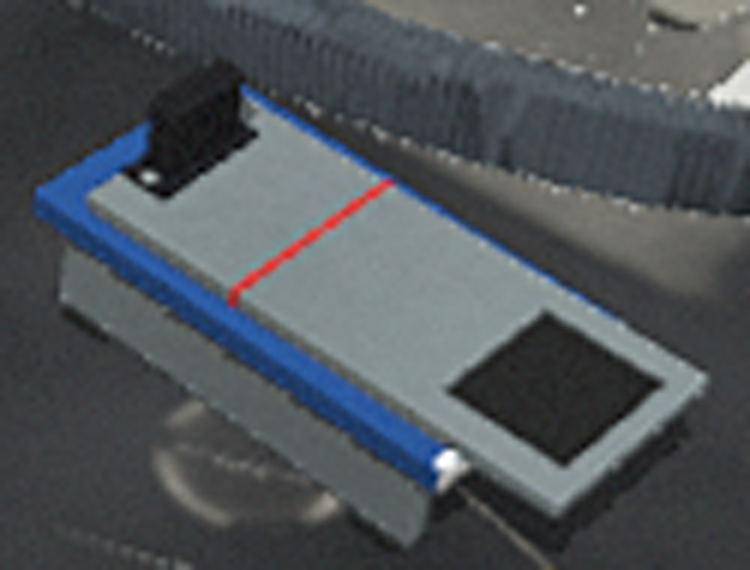

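```bash
cat > mv.py <<'E'
import sys
from h import *
from bench import robot
from scipy.spatial.transform import Rotation as R
np.set_printoptions(precision=3,suppress=True)
def go(x,y,z,jaw):
    s=robot.get_state();R0=R.from_rotvec(s["ee_rot"]);M=R0.as_matrix()
    p=s["tool_pos"]; d=M.T@(np.array([x,y,z])-p)*100
    for a in (jaw,jaw+180):
        t=np.radians(a);X=np.array([np.cos(t),np.sin(t),0]);Y=np.array([0,0,-1.]);Rt=R.from_matrix(np.c_[X,Y,np.cross(X,Y)])
        print("jaw",a,"shift",d,"rot",(R0.inv()*Rt).as_rotvec())
    print("t",s["clock"],"p",p,"jawdir",np.degrees(np.arctan2(M[1,0],M[0,0])),"q",s["q"],"w",s["grip_width"],"F",s["force"])
    print("tool axes cols\n",M)
if __name__=="__main__": go(*map(float,sys.argv[1:5]))
E
python3 mv.py .35 -.27 .25 -10
python3 -c "
from h import *
for z in(0,.35):
  for p in[(490,105),(490,240),(515,260),(525,345),(470,260)]:print(z,p,w('top',*p,z))"
```

```text
jaw -10.0 shift [-29.26   -1.921  26.082] rot [-0.001 -1.113 -0.002]
jaw 170.0 shift [-29.26   -1.921  26.082] rot [ 0.002  2.028 -0.001]
t 0.1 p [ 0.181 -0.624  0.23 ] jawdir -73.79779106740378 q [ 1.302  0.322 -0.07   1.452  0.023  1.371 -0.057] w 0.08532012473357645 F [-0.514 -0.326  1.118]
tool axes cols
 [[ 0.279 -0.001  0.96 ]
 [-0.96   0.002  0.279]
 [-0.002 -1.    -0.   ]]
0 (490, 105) [ 0.96566853 -0.34255187  0.        ]
0 (490, 240) [ 6.06661562e-01 -3.48113161e-01  1.11022302e-16]
0 (515, 260) [ 0.5652351  -0.40892085  0.        ]
0 (525, 345) [ 0.37078504 -0.43243955  0.        ]
0 (470, 260) [ 0.55176886 -0.30082803  0.        ]
0.35 (490, 105) [ 0.76855616 -0.16532833  0.35      ]
0.35 (490, 240) [ 0.54058311 -0.1688598   0.35      ]
0.35 (515, 260) [ 0.51427689 -0.2074733   0.35      ]
0.35 (525, 345) [ 0.39079914 -0.22240791  0.35      ]
0.35 (470, 260) [ 0.50572569 -0.13883327  0.35      ]
```

```bash
python3 mv.py .37 -.26 .26 -10|head -1
```

```text
jaw -10.0 shift [-29.664  -2.92   28.281] rot [-0.001 -1.113 -0.002]
```

Emit:
{"method": "arm_command", "body": {"series": "-29.7 -2.9 28.3 0 -1.11 0 0.2;-29.7 -2.9 28.3 0 -1.11 0 0.2;-29.7 -2.9 28.3 0 -1.11 0 0.2;-29.7 -2.9 28.3 0 -1.11 0 0.2;-29.7 -2.9 28.3 0 -1.11 0 0.2;-29.7 -2.9 28.3 0 -1.11 0 0.2;-29.7 -2.9 28.3 0 -1.11 0 0.2;-29.7 -2.9 28.3 0 -1.11 0 0.2"}}

```text
clock: 0.77
tool_pos: [0.3348, -0.3269, 0.2546]
ee_rot: [-1.56, 0.222, -0.221]
force: [0.0, -0.8, 0.5]
grip_width: 0.0682
```

```bash
python3 mv.py .50 .10 .25 -10
```

```text
jaw -10.0 shift [ 3.991  0.449 45.604] rot [ 0.    -0.107 -0.001]
jaw 170.0 shift [ 3.991  0.449 45.604] rot [0.001 3.034 0.   ]
t 0.7667 p [ 0.335 -0.327  0.255] jawdir -16.158768500424202 q [ 1.091 -0.068 -0.354  1.834 -0.024  1.371  0.46 ] w 0.06816098289707459 F [ 0.043 -0.804  0.504]
tool axes cols
 [[ 0.96  -0.001  0.278]
 [-0.278 -0.     0.96 ]
 [-0.    -1.    -0.   ]]
```

Emit:
{"method": "arm_command", "body": {"series": "4 0.5 45.6 0 -0.1 0 0.25;4 0.5 45.6 0 -0.1 0 0.25;4 0.5 45.6 0 -0.1 0 0.25;4 0.5 45.6 0 -0.1 0 0.25;4 0.5 45.6 0 -0.1 0 0.25;4 0.5 45.6 0 -0.1 0 0.25;4 0.5 45.6 0 -0.1 0 0.25;4 0.5 45.6 0 -0.1 0 0.25"}}

```text
clock: 1.43
tool_pos: [0.4567, -0.0169, 0.2511]
ee_rot: [-1.567, 0.148, -0.148]
force: [0.9, -0.7, -0.3]
grip_width: 0.064
```

```bash
python3 mv.py .582 .2785 .12 -10
```

```text
jaw -10.0 shift [ 6.774 13.081 31.381] rot [ 0.001 -0.014  0.   ]
jaw 170.0 shift [ 6.774 13.081 31.381] rot [-0.001  3.128  0.001]
t 1.4333 p [ 0.457 -0.017  0.251] jawdir -10.787666293905215 q [ 0.813 -0.103 -0.771  1.85  -0.072  1.365 -0.129] w 0.06395662186979435 F [ 0.931 -0.709 -0.313]
tool axes cols
 [[ 0.982  0.     0.187]
 [-0.187 -0.001  0.982]
 [ 0.    -1.    -0.001]]
```

Emit:
{"method": "arm_command", "body": {"series": "6.8 13 31.4 0 -0.01 0 0.25;6.8 13 31.4 0 -0.01 0 0.25;6.8 13 31.4 0 -0.01 0 0.25;6.8 13 31.4 0 -0.01 0 0.25;6.8 13 31.4 0 -0.01 0 0.25;6.8 13 31.4 0 -0.01 0 0.25;6.8 13 31.4 0 -0.01 0 0.25;6.8 13 31.4 0 -0.01 0 0.25"}}

```text
clock: 2.1
tool_pos: [0.5777, 0.2668, 0.1242]
ee_rot: [-1.567, 0.141, -0.139]
force: [0.2, -1.0, 1.3]
grip_width: 0.0636
```

```bash
python3 mv.py .582 .2785 .08 -10
```

```text
jaw -10.0 shift [0.221 4.414 1.236] rot [ 0.001 -0.004 -0.001]
jaw 170.0 shift [0.221 4.414 1.236] rot [0.002 3.137 0.002]
t 2.1 p [0.578 0.267 0.124] jawdir -10.237104888478012 q [ 0.207  0.521 -0.902  1.591  0.425  1.241 -0.95 ] w 0.06363943979326873 F [ 0.177 -0.983  1.26 ]
tool axes cols
 [[ 0.984 -0.001  0.178]
 [-0.178 -0.001  0.984]
 [-0.001 -1.    -0.001]]
```

Emit:
{"method": "arm_command", "body": {"series": "0 0 0 0 0 0 0.25;0 0 0 0 0 0 0.25;0 0 0 0 0 0 0.25"}}

```text
clock: 2.35
tool_pos: [0.577, 0.2653, 0.1254]
ee_rot: [-1.567, 0.14, -0.138]
force: [0.9, -0.3, 1.3]
grip_width: 0.0639
```

```bash
python3 mv.py .582 .2785 .05 -10
python3 - <<'E'
from h import *
f=viewer.grab_frame("top")[:,:,::-1];cv2.imwrite("pics/t1.png",cv2.resize(f[150:300,160:310],None,fx=4,fy=4,interpolation=cv2.INTER_CUBIC))
E
```

```text
jaw -10.0 shift [0.268 7.54  1.399] rot [ 0.001 -0.003 -0.001]
jaw 170.0 shift [0.268 7.54  1.399] rot [0.002 3.139 0.002]
t 2.35 p [0.577 0.265 0.125] jawdir -10.168943235931955 q [ 0.21   0.517 -0.903  1.593  0.422  1.241 -0.946] w 0.06389845048135902 F [ 0.857 -0.334  1.272]
tool axes cols
 [[ 0.984 -0.001  0.177]
 [-0.177 -0.001  0.984]
 [-0.001 -1.    -0.001]]
```

View pics/t1.png

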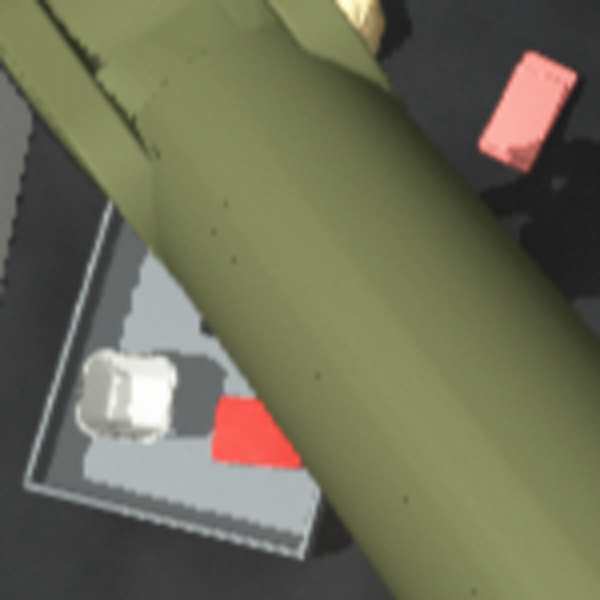

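The arm hides the model from the top camera, so I'll rely on the measured position and go down in steps.

Emit:
{"method": "arm_command", "body": {"series": "0.3 3 1.4 0 0 0 0.25;0.3 7.5 1.4 0 0 0 0.25;0.3 7.5 1.4 0 0 0 0.25;0.3 7.5 1.4 0 0 0 0.25;0.3 7.5 1.4 0 0 0 0.25"}}

```text
clock: 2.82
tool_pos: [0.5841, 0.2775, 0.0531]
ee_rot: [-1.566, 0.14, -0.143]
force: [0.4, 0.3, 0.9]
grip_width: 0.0642
```

```bash
python3 mv.py .582 .2785 .005 -10
```

```text
jaw -10.0 shift [-0.237  4.809  0.064] rot [-0.    -0.006  0.002]
jaw 170.0 shift [-0.237  4.809  0.064] rot [-0.004  3.136 -0.   ]
t 2.8167 p [0.584 0.277 0.053] jawdir -10.329196645344249 q [ 0.153  0.608 -0.853  1.627  0.496  1.135 -1.005] w 0.06416824351273286 F [0.398 0.346 0.948]
tool axes cols
 [[ 0.984  0.002  0.179]
 [-0.179 -0.     0.984]
 [ 0.002 -1.     0.   ]]
```

Emit:
{"method": "arm_command", "body": {"series": "-0.1 2.5 0 0 0 0 0.25;-0.1 4 0 0 0 0 0.25;-0.1 4.8 0 0 0 0 0.25;-0.1 4.8 0 0 0 0 0.25;-0.1 4.8 0 0 0 0 0.25"}}

```text
clock: 3.23
tool_pos: [0.5821, 0.2788, 0.0037]
ee_rot: [-1.566, 0.14, -0.14]
force: [-0.0, 0.2, 0.4]
grip_width: 0.0638
```

```bash
python3 mv.py .582 .2785 .005 -10
```

```text
jaw -10.0 shift [-0.008 -0.128 -0.035] rot [-0.    -0.004  0.   ]
jaw 170.0 shift [-0.008 -0.128 -0.035] rot [-0.001  3.138 -0.   ]
t 3.2333 p [0.582 0.279 0.004] jawdir -10.218683954875042 q [ 0.127  0.662 -0.818  1.658  0.54   1.062 -1.036] w 0.0638128342521972 F [-0.017  0.239  0.399]
tool axes cols
 [[ 0.984  0.     0.177]
 [-0.177  0.     0.984]
 [ 0.    -1.     0.   ]]
```

Emit:
{"method": "arm_command", "body": {"series": "0 -0.2 0 0 0 0 0.45;0 -0.2 0 0 0 0 0.5;0 -0.2 0 0 0 0 0.55;0 -0.2 0 0 0 0 0.6;0 -0.2 0 0 0 0 0.65;0 -0.2 0 0 0 0 0.7;0 -0.2 0 0 0 0 0.7;0 -0.2 0 0 0 0 0.7"}}

```text
clock: 3.9
tool_pos: [0.5824, 0.2793, 0.0064]
ee_rot: [-1.566, 0.139, -0.141]
force: [-0.3, 0.3, 5.4]
grip_width: 0.0318
```

Emit:
{"method": "arm_command", "body": {"series": "0 -0.2 0 0 0 0 0.9;0 -0.2 0 0 0 0 0.9;0 -2 0 0 0 0 0.9;0 -5 0 0 0 0 0.9;0 -9 0 0 0 0 0.9;0 -12 0 0 0 0 0.9;0 -14 0 0 0 0 0.9;0 -14 0 0 0 0 0.9"}}

```text
clock: 4.57
tool_pos: [0.584, 0.2808, 0.1505]
ee_rot: [-1.562, 0.134, -0.145]
force: [-0.0, 0.5, 1.0]
grip_width: 0.0313
```

```bash
python3 mv.py .51 .12 .20 -10
python3 - <<'E'
from h import *
f=viewer.grab_frame("top")[:,:,::-1];cv2.imwrite("pics/t2.png",cv2.resize(f[150:300,160:310],None,fx=4,fy=4,interpolation=cv2.INTER_CUBIC))
E
```

```text
jaw -10.0 shift [ -4.403  -5.06  -17.117] rot [-0.005 -0.003  0.007]
jaw 170.0 shift [ -4.403  -5.06  -17.117] rot [-0.011  3.138 -0.007]
t 4.5667 p [0.584 0.281 0.15 ] jawdir -10.195671327244963 q [ 0.186  0.515 -0.91   1.542  0.42   1.283 -0.956] w 0.03132622590904854 F [-0.008  0.499  1.034]
tool axes cols
 [[ 0.984  0.007  0.177]
 [-0.177  0.003  0.984]
 [ 0.007 -1.     0.005]]
```

View pics/t2.png

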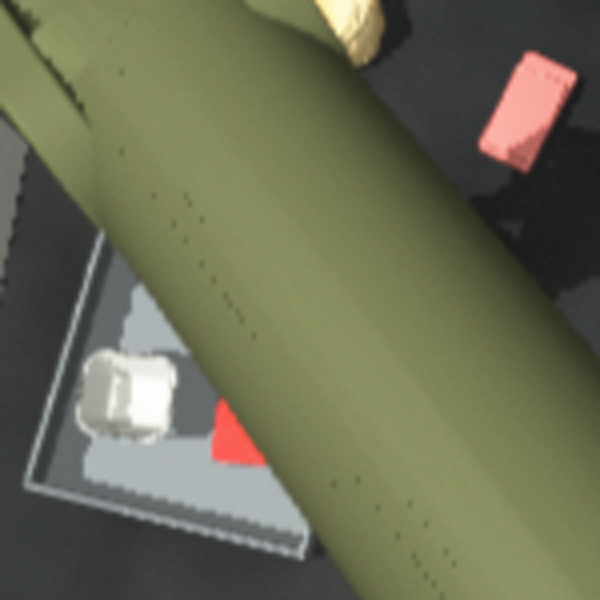

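```bash
python3 mv.py .47 -.045 .17 -3.5|head -1
```

```text
jaw -3.5 shift [ -5.357  -2.332 -33.972] rot [-0.002 -0.117  0.004]
```

Emit:
{"method": "arm_command", "body": {"series": "-5.4 -2.3 -34 0 -0.117 0 0.9;-5.4 -2.3 -34 0 -0.117 0 0.9;-5.4 -2.3 -34 0 -0.117 0 0.9;-5.4 -2.3 -34 0 -0.117 0 0.9;-5.4 -2.3 -34 0 -0.117 0 0.9;-5.4 -2.3 -34 0 -0.117 0 0.9;-5.4 -2.3 -34 0 -0.117 0 0.9;-5.4 -2.3 -34 0 -0.117 0 0.9"}}

```text
clock: 5.28
tool_pos: [0.4702, -0.0371, 0.166]
ee_rot: [-1.57, 0.05, -0.047]
force: [1.2, -0.4, -0.5]
grip_width: 0.0317
```

Emit:
{"method": "arm_command", "body": {"series": "0 0 -2 0 0 0 0.9;0 0 -2 0 0 0 0.9;0 0 -2 0 0 0 0.9"}}

```text
clock: 5.53
tool_pos: [0.4699, -0.0566, 0.1662]
ee_rot: [-1.57, 0.053, -0.05]
force: [-0.9, 0.8, -1.3]
grip_width: 0.0311
```

```bash
python3 mv.py .47 -.045 .12 -3.5
python3 - <<'E'
from h import *
f=viewer.grab_frame("scene")[:,:,::-1];cv2.imwrite("pics/s1.png",cv2.resize(f[100:250,270:470],None,fx=4,fy=4,interpolation=cv2.INTER_CUBIC))
f=viewer.grab_frame("top")[:,:,::-1];cv2.imwrite("pics/t3.png",f)
E
```

```text
jaw -3.5 shift [-0.06   4.619  1.16 ] rot [-0.    -0.004 -0.002]
jaw 176.5 shift [-0.06   4.619  1.16 ] rot [ 0.003  3.138 -0.001]
t 5.5333 p [ 0.47  -0.057  0.166] jawdir -3.732451721953224 q [ 0.999  0.034 -0.938  1.931  0.029  1.192 -0.015] w 0.03110352283700165 F [-0.928  0.806 -1.303]
tool axes cols
 [[ 0.998 -0.002  0.065]
 [-0.065  0.     0.998]
 [-0.002 -1.     0.   ]]
```

View pics/s1.png

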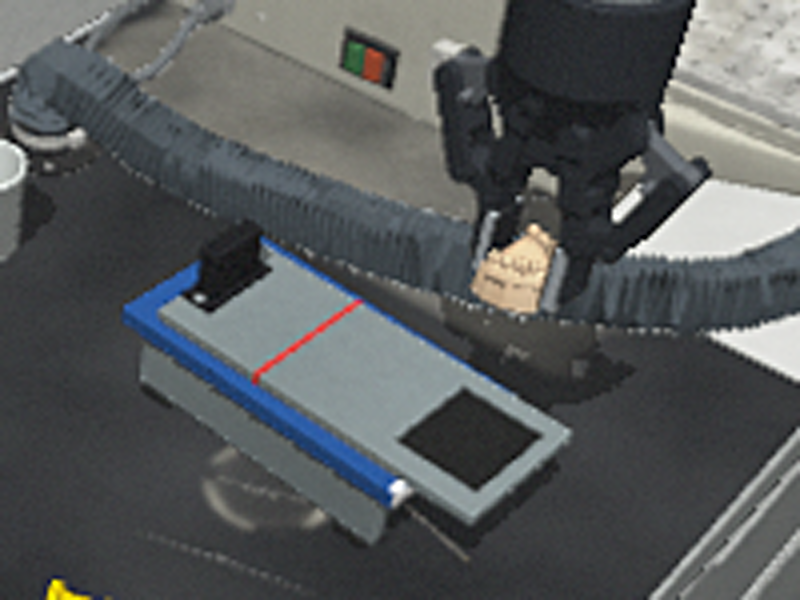

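View pics/t3.png

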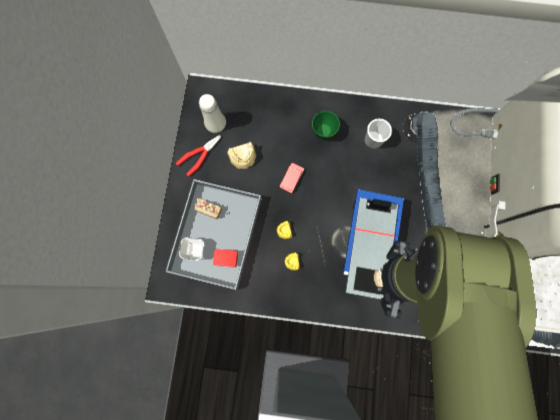

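Emit:
{"method": "arm_command", "body": {"series": "0 2 1.1 0 0 0 0.9;0 5 1.1 0 0 0 0.9;0 7.6 1.1 0 0 0 0.9;0 7.6 1.1 0 0 0 0.9;0 7.6 1.1 0 0 0 0.9;0 7.6 1.1 0 0 0 0.9"}}

```text
clock: 6.13
tool_pos: [0.4727, -0.0429, 0.0924]
ee_rot: [-1.57, 0.045, -0.047]
force: [-0.0, 0.4, -0.4]
grip_width: 0.0314
```

```bash
python3 mv.py .47 -.045 .073 -3.5
python3 - <<'E'
from h import *
f=viewer.grab_frame("scene")[:,:,::-1];cv2.imwrite("pics/s2.png",cv2.resize(f[130:230,330:430],None,fx=6,fy=6,interpolation=cv2.INTER_CUBIC))
E
```

```text
jaw -3.5 shift [-0.261  1.937 -0.229] rot [-0.001  0.002  0.001]
jaw 176.5 shift [-0.261  1.937 -0.229] rot [ 0.002 -3.139  0.001]
t 6.1333 p [ 0.473 -0.043  0.092] jawdir -3.3791855773705697 q [ 0.939  0.155 -0.95   2.012  0.145  1.043 -0.138] w 0.03135847687020145 F [-0.013  0.351 -0.4  ]
tool axes cols
 [[ 0.998  0.001  0.059]
 [-0.059  0.001  0.998]
 [ 0.001 -1.     0.001]]
```

View pics/s2.png

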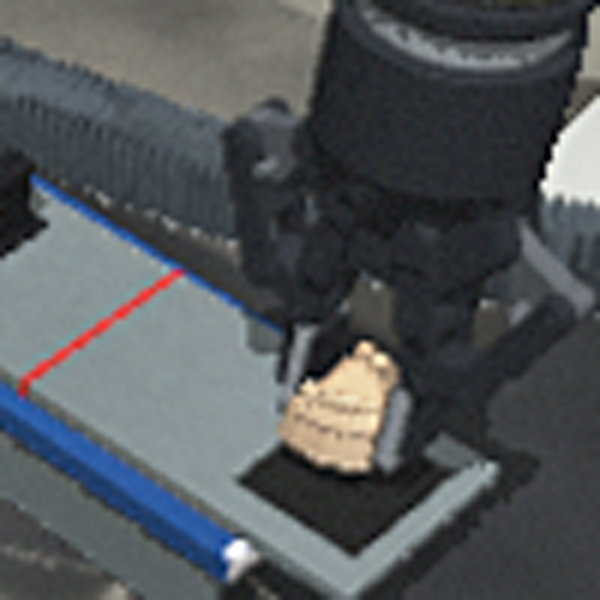

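Emit:
{"method": "arm_command", "body": {"series": "-0.1 1 -0.1 0 0 0 0.9;-0.15 1.6 -0.15 0 0 0 0.9;-0.15 2 -0.15 0 0 0 0.9;-0.15 2 -0.15 0 0 0 0.9;-0.15 2 -0.15 0 0 0 0.9"}}

```text
clock: 6.6
tool_pos: [0.47, -0.0455, 0.0712]
ee_rot: [-1.57, 0.048, -0.048]
force: [0.4, 0.8, 0.0]
grip_width: 0.0315
```

Emit:
{"method": "arm_command", "body": {"series": "0 0.1 0 0 0 0 0.9;0 0.1 0 0 0 0 0.9;0 0.1 0 0 0 0 0.9"}}

```text
clock: 6.85
tool_pos: [0.4702, -0.0455, 0.0704]
ee_rot: [-1.57, 0.048, -0.048]
force: [-0.3, 0.3, -1.0]
grip_width: 0.0312
```

Run:
```python
from h import *
f=viewer.grab_frame("scene")[:,:,::-1];cv2.imwrite("pics/s3.png",cv2.resize(f[140:230,340:430],None,fx=6,fy=6,interpolation=cv2.INTER_CUBIC))
```

```text
(no output)
```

View pics/s3.png

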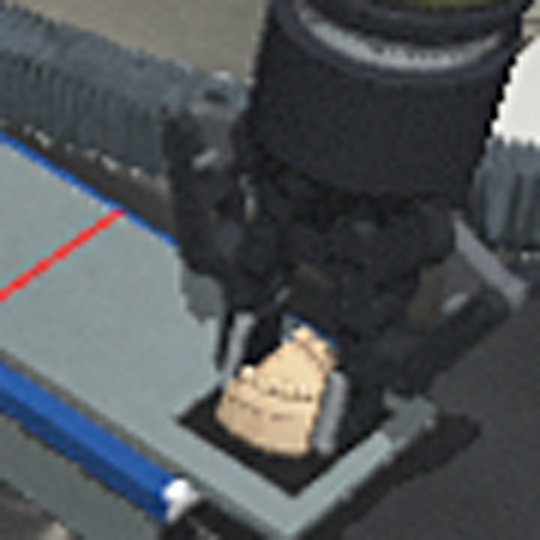

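Emit:
{"method": "arm_command", "body": {"series": "0 0.1 0 0 0 0 0.9;0 0.1 0 0 0 0 0.9;0 0.1 0 0 0 0 0.9"}}

```text
clock: 7.15
tool_pos: [0.4703, -0.0456, 0.0703]
ee_rot: [-1.571, 0.048, -0.048]
force: [-3.5, 0.1, 8.9]
grip_width: 0.0317
```

Emit:
{"method": "arm_command", "body": {"series": "0 0.1 0 0 0 0 0.9;0 0.1 0 0 0 0 0.9;0 0.1 0 0 0 0 0.9"}}

```text
clock: 7.4
tool_pos: [0.4703, -0.0456, 0.0703]
ee_rot: [-1.572, 0.049, -0.047]
force: [-7.9, 0.7, 18.1]
grip_width: 0.0315
```

Emit:
{"method": "arm_command", "body": {"series": "0 0.05 0 0 0 0 0.9;0 0.1 0 0 0 0 0.9;0 0.1 0 0 0 0 0.9"}}

```text
clock: 7.65
tool_pos: [0.4704, -0.0456, 0.0702]
ee_rot: [-1.573, 0.049, -0.047]
force: [-11.8, 0.9, 27.7]
grip_width: 0.0314
```

Contact came at TCP z = 0.0703. I'll ease off before letting go.

Emit:
{"method": "arm_command", "body": {"series": "0 -0.25 0 0 0 0 0.9;0 -0.28 0 0 0 0 0.9;0 -0.28 0 0 0 0 0.9"}}

```text
clock: 7.9
tool_pos: [0.4705, -0.0456, 0.0704]
ee_rot: [-1.571, 0.047, -0.049]
force: [-0.4, 0.5, 4.8]
grip_width: 0.0312
```

Emit:
{"method": "arm_command", "body": {"series": "0 0 0 0 0 0 0.6;0 0 0 0 0 0 0.5;0 0 0 0 0 0 0.45;0 0 0 0 0 0 0.4;0 0 0 0 0 0 0.35;0 0 0 0 0 0 0.3;0 0 0 0 0 0 0.3;0 0 0 0 0 0 0.3"}}

```text
clock: 8.57
tool_pos: [0.4702, -0.0455, 0.0701]
ee_rot: [-1.57, 0.048, -0.048]
force: [0.4, 0.8, 0.6]
grip_width: 0.0601
```

Emit:
{"method": "arm_command", "body": {"series": "0 -1 0 0 0 0 0.3;0 -3 0 0 0 0 0.3;0 -6 0 0 0 0 0.3;0 -9 0 0 0 0 0.3;0 -12 -3 0 0 0 0.3;0 -14 -7 0 0 0 0.3;0 -14 -11 0 0 0 0.3;0 -14 -14 0 0 0 0.3"}}

```text
clock: 9.23
tool_pos: [0.4622, -0.189, 0.2131]
ee_rot: [-1.575, 0.046, -0.052]
force: [1.0, -1.0, -0.7]
grip_width: 0.0596
```

```bash
python3 mv.py .641 -.0546 .20 -3.5
python3 - <<'E'
from h import *
f=viewer.grab_frame("scene")[:,:,::-1];cv2.imwrite("pics/s4.png",cv2.resize(f[140:240,295:425],None,fx=6,fy=6,interpolation=cv2.INTER_CUBIC))
f=viewer.grab_frame("top")[:,:,::-1];cv2.imwrite("pics/t4f.png",f);cv2.imwrite("pics/t4.png",cv2.resize(f[185:305,335:425],None,fx=5,fy=5,interpolation=cv2.INTER_CUBIC))
E
```

```text
jaw -3.5 shift [17.002  1.318 14.532] rot [ 0.004 -0.001  0.004]
jaw 176.5 shift [17.002  1.318 14.532] rot [-0.006  3.14   0.007]
t 9.2333 p [ 0.462 -0.189  0.213] jawdir -3.581703836235719 q [ 1.144  0.048 -0.825  1.822  0.04   1.283  0.246] w 0.05958972655026906 F [ 0.967 -1.03  -0.705]
tool axes cols
 [[ 0.998  0.004  0.062]
 [-0.062 -0.005  0.998]
 [ 0.004 -1.    -0.004]]
```

View pics/s4.png

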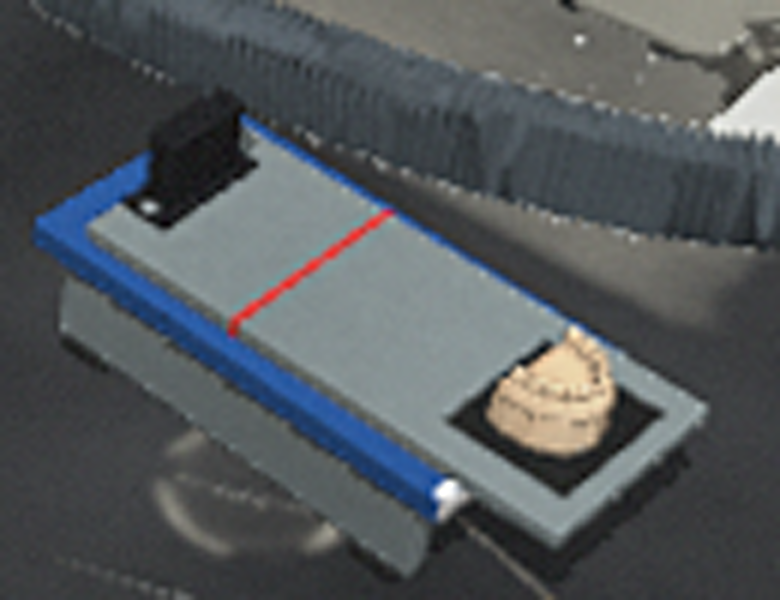

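View pics/t4.png

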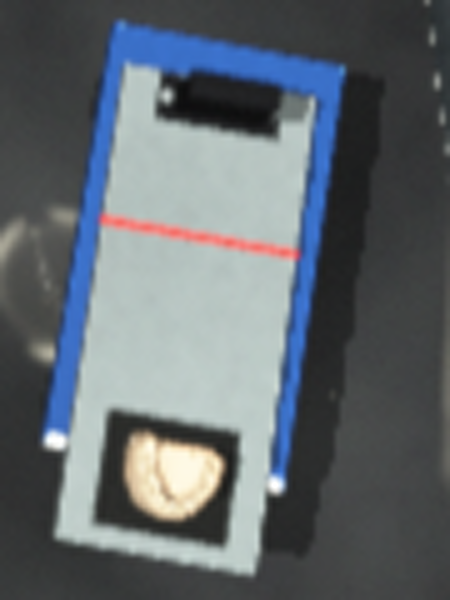

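Step 1 looks done: the model is upright on the pad and about centred, and the plate hasn't moved. Now for the grip block. I'll move over to it and look at the arm's clearance on the way.

Emit:
{"method": "arm_command", "body": {"series": "4 0 14.5 0 0 0 0.5;8 0 14.5 0 0 0 0.5;12 0 14.5 0 0 0 0.5;12 0 14.5 0 0 0 0.5;12 0 14.5 0 0 0 0.5;12 0 14.5 0 0 0 0.5"}}

```text
clock: 9.83
tool_pos: [0.5933, -0.0407, 0.2105]
ee_rot: [-1.564, 0.04, -0.043]
force: [-0.8, -0.0, 0.2]
grip_width: 0.0426
```

```bash
python3 mv.py .641 -.0546 .16 -3.3
python3 - <<'E'
from h import *
f=viewer.grab_frame("scene")[:,:,::-1];cv2.imwrite("pics/s5.png",f)
f=viewer.grab_frame("top")[:,:,::-1];cv2.imwrite("pics/t5.png",f)
E
```

```text
jaw -3.3 shift [ 4.83   5.052 -1.169] rot [-0.007  0.005  0.002]
jaw 176.7 shift [ 4.83   5.052 -1.169] rot [ 0.003 -3.137  0.01 ]
t 9.8333 p [ 0.593 -0.041  0.21 ] jawdir -3.0187232595319213 q [ 0.791  0.344 -0.937  1.6    0.276  1.338 -0.233] w 0.04263515248771519 F [-0.773 -0.05   0.204]
tool axes cols
 [[ 0.999  0.002  0.053]
 [-0.053  0.007  0.999]
 [ 0.002 -1.     0.007]]
```

View pics/s5.png

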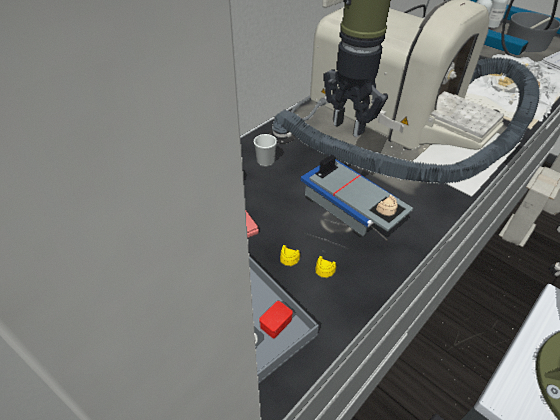

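View pics/t5.png

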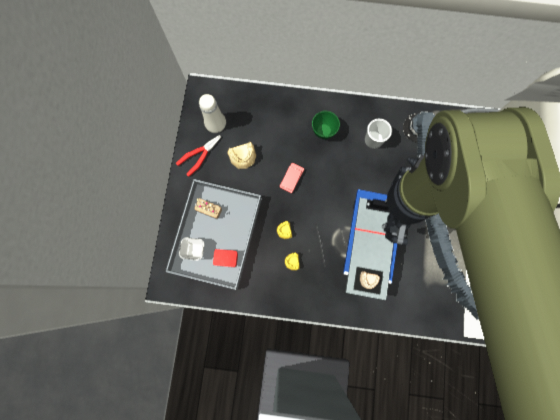

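Emit:
{"method": "arm_command", "body": {"series": "3 2 -1.2 0 0 0 0.5;4.8 4 -1.2 0 0 0 0.5;4.8 6 -1.2 0 0 0 0.5;4.8 8 -1.2 0 0 0 0.5;4.8 8 -1.2 0 0 0 0.5;4.8 8 -1.2 0 0 0 0.5;4.8 8 -1.2 0 0 0 0.5"}}

```text
clock: 10.52
tool_pos: [0.6375, -0.0636, 0.1319]
ee_rot: [-1.571, 0.048, -0.05]
force: [-0.2, 0.6, -0.2]
grip_width: 0.0428
```

```bash
python3 mv.py .641 -.0546 .074 -3.3
python3 - <<'E'
from fit import *
f=viewer.grab_frame("scene")[:,:,::-1]
off=np.array([295,105]);s=6
c=cv2.resize(f[105:205,295:425],None,fx=s,fy=s,interpolation=cv2.INTER_CUBIC)
draw(c,"scene",T2(.5443,-.049,-.058,box(.014,.042,.068,.104,.097)),s,off,(255,0,255))
cv2.imwrite("pics/s6.png",c)
E
```

```text
jaw -3.3 shift [0.28  5.787 0.929] rot [ 0.001 -0.005  0.002]
jaw 176.7 shift [0.28  5.787 0.929] rot [-0.003  3.137  0.002]
t 10.5167 p [ 0.638 -0.064  0.132] jawdir -3.5607172342459887 q [ 0.712  0.506 -0.866  1.575  0.401  1.246 -0.284] w 0.042764760725961665 F [-0.237  0.554 -0.226]
tool axes cols
 [[ 0.998  0.002  0.062]
 [-0.062 -0.001  0.998]
 [ 0.002 -1.    -0.001]]
```

View pics/s6.png

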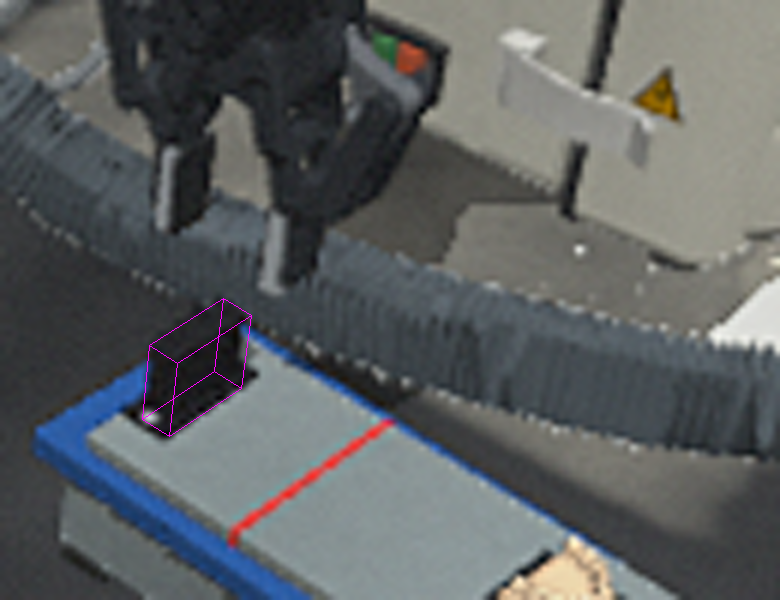

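Emit:
{"method": "arm_command", "body": {"series": "0.3 1 0.9 0 0 0 0.5;0.3 2.4 0.9 0 0 0 0.5;0.3 2.4 0.9 0 0 0 0.5;0.3 2.4 0.9 0 0 0 0.5"}}

```text
clock: 10.9
tool_pos: [0.64, -0.0536, 0.1047]
ee_rot: [-1.57, 0.049, -0.045]
force: [0.1, 0.2, -0.4]
grip_width: 0.0431
```

```bash
python3 mv.py .641 -.0546 .074 -3.3
python3 - <<'E'
from fit import *
f=viewer.grab_frame("scene")[:,:,::-1]
off=np.array([295,105]);s=6
c=cv2.resize(f[105:205,295:425],None,fx=s,fy=s,interpolation=cv2.INTER_CUBIC)
cv2.imwrite("pics/s7.png",c)
f=viewer.grab_frame("top")[:,:,::-1]
cv2.imwrite("pics/t7.png",cv2.resize(f[185:305,335:425],None,fx=5,fy=5,interpolation=cv2.INTER_CUBIC))
E
```

```text
jaw -3.3 shift [ 0.116  3.073 -0.092] rot [ 0.    -0.002 -0.003]
jaw 176.7 shift [ 0.116  3.073 -0.092] rot [0.004 3.139 0.   ]
t 10.9 p [ 0.64  -0.054  0.105] jawdir -3.442253497683884 q [ 0.684  0.537 -0.853  1.593  0.424  1.209 -0.312] w 0.04311748186219196 F [ 0.119  0.214 -0.424]
tool axes cols
 [[ 0.998 -0.003  0.06 ]
 [-0.06   0.     0.998]
 [-0.003 -1.    -0.   ]]
```

View pics/s7.png

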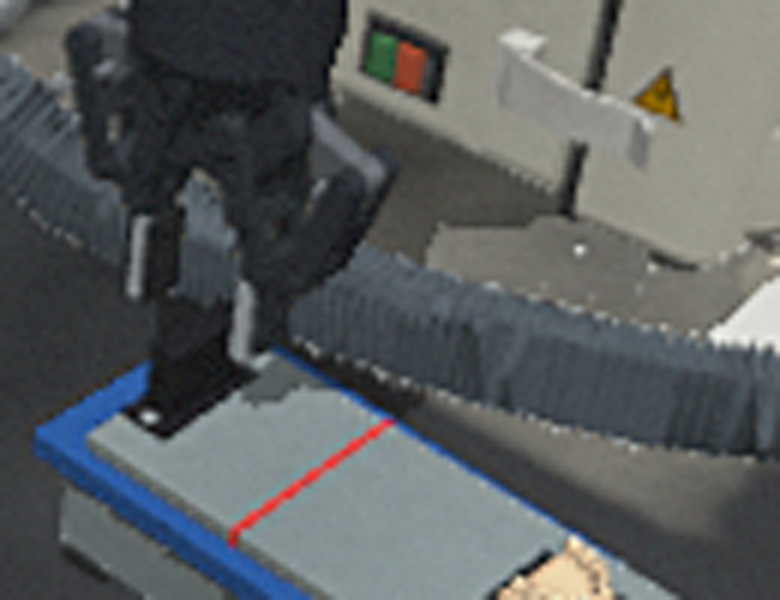

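Emit:
{"method": "arm_command", "body": {"series": "0.1 1 0 0 0 0 0.5;0.1 2 0 0 0 0 0.5;0.1 2.9 0 0 0 0 0.5;0.1 2.9 0 0 0 0 0.5;0.1 2.9 0 0 0 0 0.5"}}

```text
clock: 11.42
tool_pos: [0.6412, -0.0541, 0.0759]
ee_rot: [-1.57, 0.05, -0.046]
force: [0.0, -0.2, -0.7]
grip_width: 0.0424
```

Emit:
{"method": "arm_command", "body": {"series": "0 0 0 0 0 0 0.65;0 0 0 0 0 0 0.72;0 0 0 0 0 0 0.78;0 0 0 0 0 0 0.82;0 0 0 0 0 0 0.86;0 0 0 0 0 0 0.9;0 0 0 0 0 0 1;0 0 0 0 0 0 1"}}

```text
clock: 12.08
tool_pos: [0.6425, -0.0541, 0.0778]
ee_rot: [-1.571, 0.047, -0.049]
force: [0.4, 0.0, 3.0]
grip_width: 0.013
```

```bash
python3 mv.py .641 -.0546 .0755 -3.3
python3 - <<'E'
from fit import *
f=viewer.grab_frame("scene")[:,:,::-1]
s=6
c=cv2.resize(f[140:240,295:425],None,fx=s,fy=s,interpolation=cv2.INTER_CUBIC)
cv2.imwrite("pics/s8.png",c)
f=viewer.grab_frame("top")[:,:,::-1]
cv2.imwrite("pics/t8.png",cv2.resize(f[185:305,335:425],None,fx=5,fy=5,interpolation=cv2.INTER_CUBIC))
E
```

```text
jaw -3.3 shift [-0.142  0.226 -0.061] rot [ 0.    -0.003  0.001]
jaw 176.7 shift [-0.142  0.226 -0.061] rot [-0.002  3.138  0.   ]
t 12.0833 p [ 0.642 -0.054  0.078] jawdir -3.490586863042575 q [ 0.672  0.566 -0.837  1.613  0.449  1.164 -0.328] w 0.012960088851265235 F [0.363 0.023 3.029]
tool axes cols
 [[ 0.998  0.001  0.061]
 [-0.061 -0.     0.998]
 [ 0.001 -1.    -0.   ]]
```

View pics/s8.png

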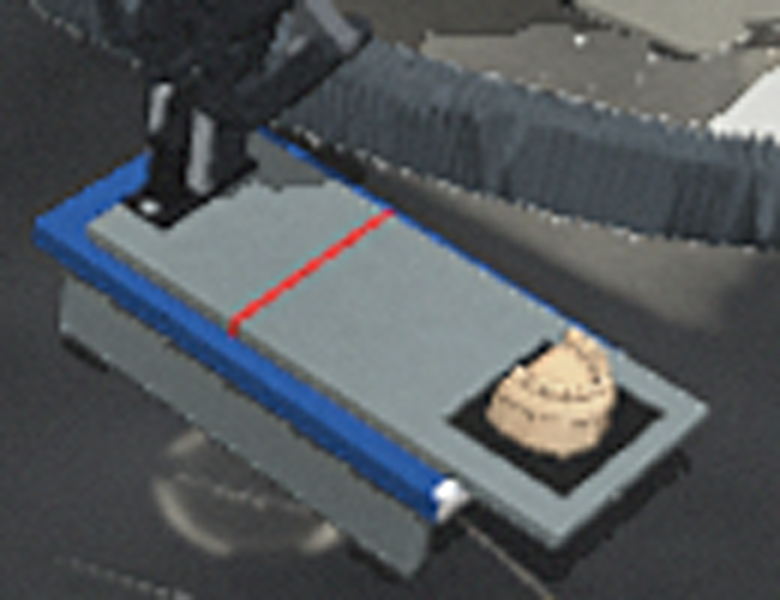

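View pics/t8.png

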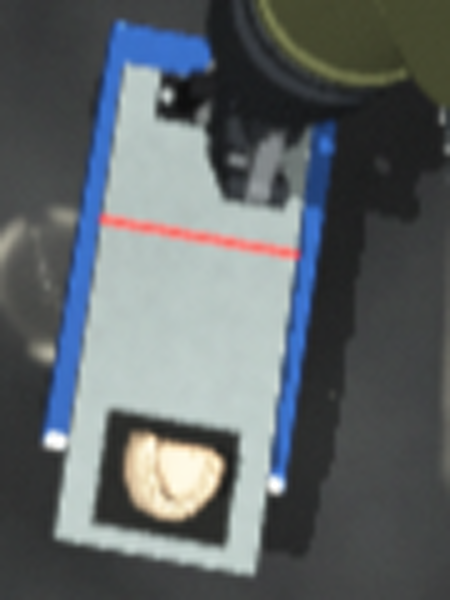

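Emit:
{"method": "arm_command", "body": {"series": "-0.2 0 0 0 0 0 1;-0.6 0 0.01 0 0 0 1;-1.1 0 0.02 0 0 0 1;-1.7 0 0.04 0 0 0 1;-2.3 0 0.05 0 0 0 1;-2.8 0 0.06 0 0 0 1;-3.1 0 0.07 0 0 0 1;-3.2 0 0.07 0 0 0 1"}}

```text
clock: 12.85
tool_pos: [0.6105, -0.0514, 0.0777]
ee_rot: [-1.571, 0.046, -0.049]
force: [4.7, 0.3, 2.9]
grip_width: 0.0128
```

```bash
python3 mv.py .641 -.0546 .0755 -3.3
python3 - <<'E'
from fit import *
f=viewer.grab_frame("scene")[:,:,::-1]
s=6
c=cv2.resize(f[140:240,295:425],None,fx=s,fy=s,interpolation=cv2.INTER_CUBIC)
cv2.imwrite("pics/s9.png",c)
E
```

```text
jaw -3.3 shift [ 3.068  0.229 -0.137] rot [ 0.    -0.003  0.002]
jaw 176.7 shift [ 3.068  0.229 -0.137] rot [-0.003  3.138  0.   ]
t 12.85 p [ 0.61  -0.051  0.078] jawdir -3.4996028175952305 q [ 0.72   0.505 -0.861  1.698  0.418  1.132 -0.322] w 0.012831910172644087 F [4.7   0.343 2.89 ]
tool axes cols
 [[ 0.998  0.002  0.061]
 [-0.061 -0.     0.998]
 [ 0.002 -1.    -0.   ]]
```

View pics/s9.png

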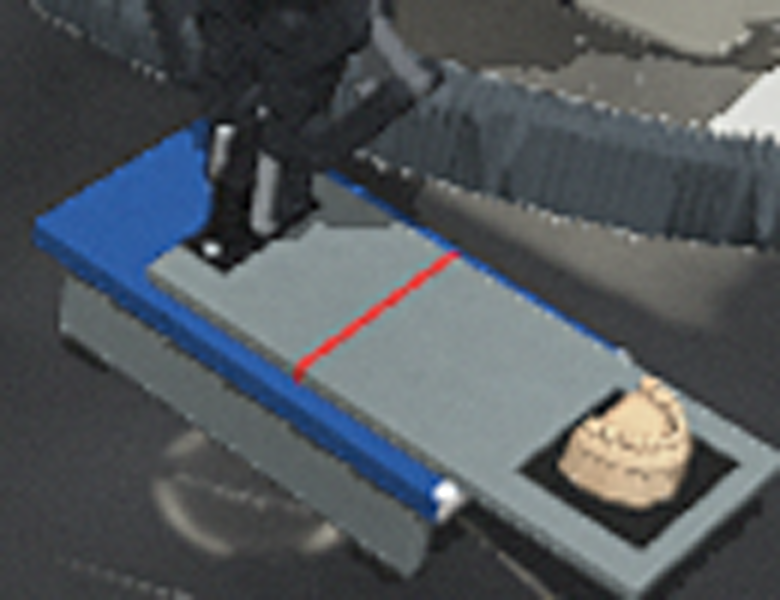

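Emit:
{"method": "arm_command", "body": {"series": "-0.3 0 0 0 0 0 1;-0.8 0 0.01 0 0 0 1;-1.5 0 0.03 0 0 0 1;-2.2 0 0.04 0 0 0 1;-2.9 0 0.06 0 0 0 1;-3.5 0 0.07 0 0 0 1;-3.8 0 0.08 0 0 0 1;-3.9 0 0.08 0 0 0 1"}}

```text
clock: 13.57
tool_pos: [0.5718, -0.0482, 0.0778]
ee_rot: [-1.571, 0.046, -0.05]
force: [5.6, 0.2, 4.3]
grip_width: 0.0128
```

Emit:
{"method": "arm_command", "body": {"series": "-0.3 0 0 0 0 0 1;-0.8 0.02 0.01 0 0 0 1;-1.3 0.03 0.03 0 0 0 1;-1.7 0.05 0.04 0 0 0 1;-2 0.05 0.04 0 0 0 1;-2.2 0.05 0.04 0 0 0 1;-2.2 0.05 0.04 0 0 0 1;-2.2 0.05 0.04 0 0 0 1"}}

```text
clock: 14.23
tool_pos: [0.5509, -0.0465, 0.0778]
ee_rot: [-1.57, 0.045, -0.051]
force: [5.0, -0.5, 6.7]
grip_width: 0.0128
```

```bash
python3 mv.py .641 -.0546 .0755 -3.3
python3 - <<'E'
from fit import *
s=6
f=viewer.grab_frame("scene")[:,:,::-1];cv2.imwrite("pics/s10f.png",f)
cv2.imwrite("pics/s10.png",cv2.resize(f[150:250,320:450],None,fx=s,fy=s,interpolation=cv2.INTER_CUBIC))
f=viewer.grab_frame("top")[:,:,::-1];cv2.imwrite("pics/t10f.png",f)
cv2.imwrite("pics/t10.png",cv2.resize(f[225:325,335:425],None,fx=s,fy=s,interpolation=cv2.INTER_CUBIC))
E
```

```text
jaw -3.3 shift [ 9.042  0.26  -0.26 ] rot [ 0.    -0.004  0.003]
jaw 176.7 shift [ 9.042  0.26  -0.26 ] rot [-0.005  3.138  0.   ]
t 14.2333 p [ 0.551 -0.046  0.078] jawdir -3.5083508632152776 q [ 0.816  0.383 -0.913  1.847  0.343  1.075 -0.289] w 0.01278334090749653 F [ 5.    -0.487  6.728]
tool axes cols
 [[ 0.998  0.003  0.061]
 [-0.061 -0.     0.998]
 [ 0.003 -1.     0.   ]]
```

View pics/s10.png

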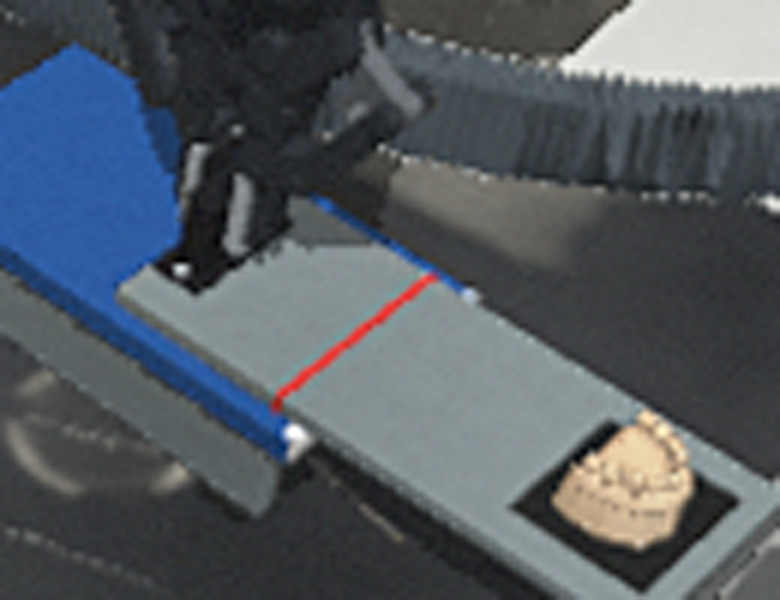

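View pics/t10.png

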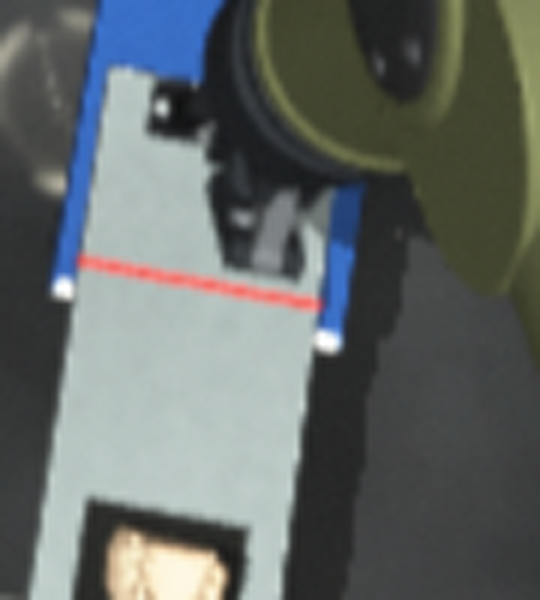

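Run:
```python
import cv2
f=cv2.imread("pics/t10f.png");g=cv2.imread("pics/s10f.png")
cv2.imwrite("pics/z1.png",cv2.resize(f[260:292,340:396],None,fx=14,fy=14,interpolation=cv2.INTER_NEAREST))
cv2.imwrite("pics/z2.png",cv2.resize(g[192:232,362:404],None,fx=14,fy=14,interpolation=cv2.INTER_NEAREST))
```

```text
(no output)
```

View pics/z1.png

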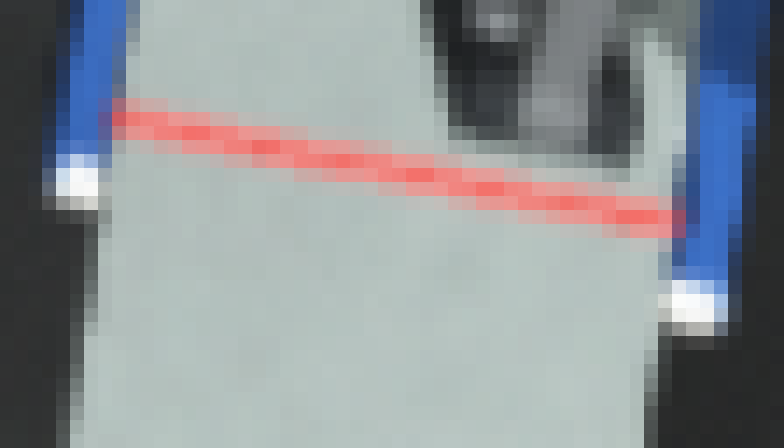

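View pics/z2.png

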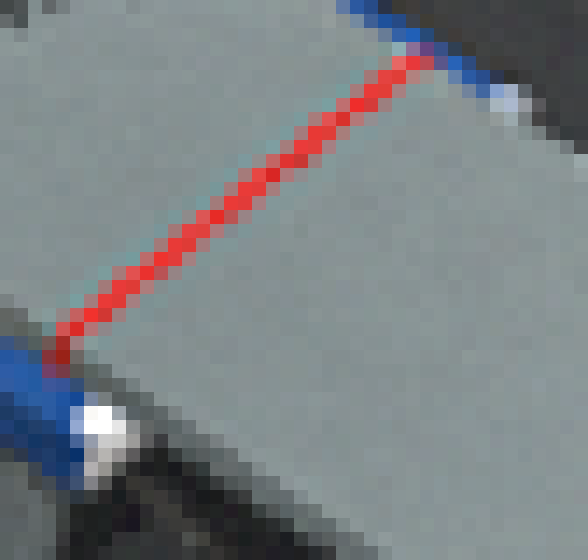

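Run:
```python
from h import *
np.set_printoptions(precision=4,suppress=True)
z=lambda x,y,ox,oy:(x/14-.5+ox,y/14-.5+oy)
for n,e,l,o in (("top",[(72,197),(697,322)],[(118,117),(680,219)],(340,260)),("scene",[(112,437),(517,110)],[(66,345),(428,58)],(362,192))):
    E=[w(n,*z(*p,*o),.06) for p in e];L=[w(n,*z(*p,*o),.068) for p in l]
    d=E[1]-E[0];d/=np.linalg.norm(d);nx=np.array([-d[1],d[0],0]);nx*=np.sign(nx[0])
    m=(L[0]+L[1])/2
    print(n,np.array(E),np.array(L),"edge normal ang",np.degrees(np.arctan2(nx[1],nx[0])),"dist",[(q-E[0])@nx for q in L],(m-E[0])@nx, "line yaw",np.degrees(np.arctan2(*(L[0]-L[1])[[0,1]])))
```

```text
top [[ 0.4784  0.0065  0.06  ]
 [ 0.4711 -0.0947  0.06  ]] [[ 0.4914  0.0016  0.068 ]
 [ 0.4865 -0.0888  0.068 ]] edge normal ang -4.133887135454513 dist [np.float64(0.013352710459524334), np.float64(0.014915325480074128)] 0.01413401796979923 line yaw 3.1444197551368087
scene [[ 0.4796  0.0041  0.06  ]
 [ 0.4735 -0.0981  0.06  ]] [[ 0.4919  0.0004  0.068 ]
 [ 0.4867 -0.0903  0.068 ]] edge normal ang -3.38244836615277 dist [np.float64(0.012553114054629987), np.float64(0.012681539719219998)] 0.012617326886925021 line yaw 3.301424666908702
```

Emit:
{"method": "arm_command", "body": {"series": "-0.2 0 0 0 0 0 1;-0.5 0 0.01 0 0 0 1;-0.8 0 0.02 0 0 0 1;-1.1 0 0.02 0 0 0 1;-1.25 0 0.02 0 0 0 1;-1.3 0 0.02 0 0 0 1;-1.3 0 0.02 0 0 0 1;-1.3 0 0.02 0 0 0 1"}}

```text
clock: 15.0
tool_pos: [0.5385, -0.0455, 0.0779]
ee_rot: [-1.57, 0.044, -0.052]
force: [7.0, 0.3, 5.9]
grip_width: 0.0131
```

```bash
python3 mv.py .641 -.0546 .0755 -3.3
python3 - <<'E'
from fit import *
s=6
g=viewer.grab_frame("scene")[:,:,::-1];cv2.imwrite("pics/s11f.png",g)
cv2.imwrite("pics/s11.png",cv2.resize(g[150:250,330:460],None,fx=s,fy=s,interpolation=cv2.INTER_CUBIC))
f=viewer.grab_frame("top")[:,:,::-1];cv2.imwrite("pics/t11f.png",f)
cv2.imwrite("pics/t11.png",cv2.resize(f[225:325,335:425],None,fx=s,fy=s,interpolation=cv2.INTER_CUBIC))
cv2.imwrite("pics/z3.png",cv2.resize(f[260:292,340:396],None,fx=14,fy=14,interpolation=cv2.INTER_NEAREST))
cv2.imwrite("pics/z4.png",cv2.resize(g[192:232,362:410],None,fx=14,fy=14,interpolation=cv2.INTER_NEAREST))
E
```

```text
jaw -3.3 shift [10.286  0.291 -0.285] rot [-0.    -0.004  0.005]
jaw 176.7 shift [10.286  0.291 -0.285] rot [-0.007  3.138 -0.   ]
t 15.0 p [ 0.538 -0.045  0.078] jawdir -3.5089466493436885 q [ 0.838  0.355 -0.925  1.877  0.323  1.063 -0.278] w 0.013088609141814382 F [6.995 0.328 5.941]
tool axes cols
 [[ 0.998  0.005  0.061]
 [-0.061 -0.     0.998]
 [ 0.005 -1.     0.   ]]
```

View pics/s11.png

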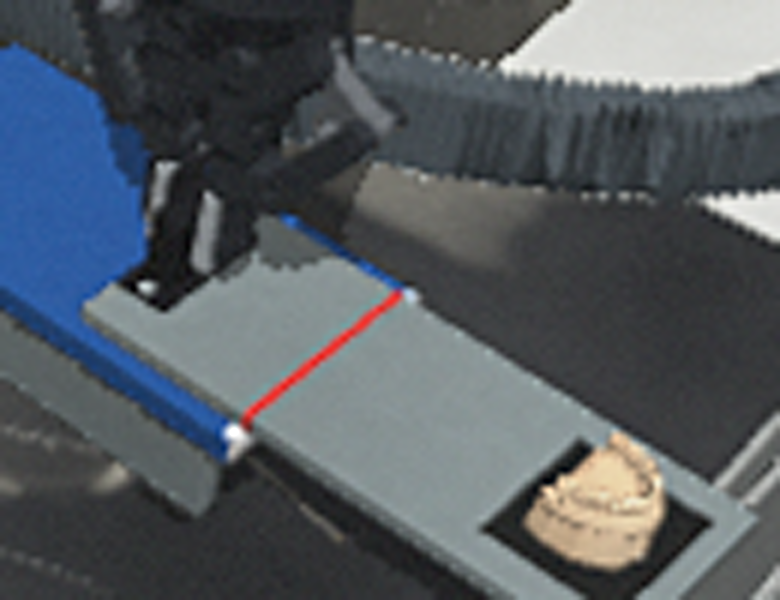

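View pics/z3.png

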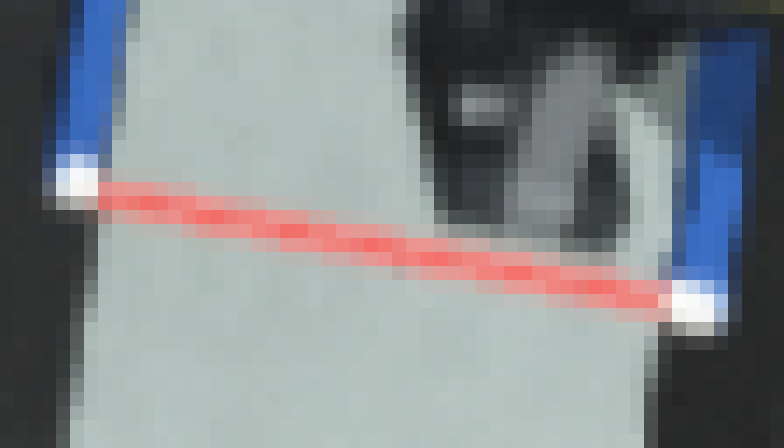

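View pics/z4.png

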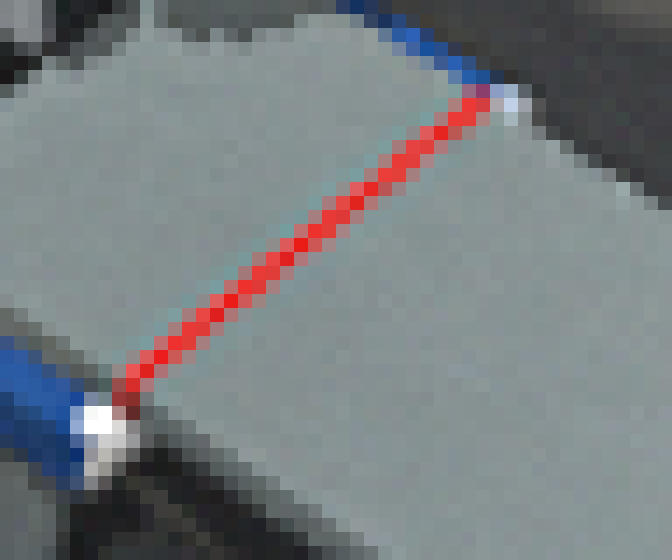

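View pics/t11.png

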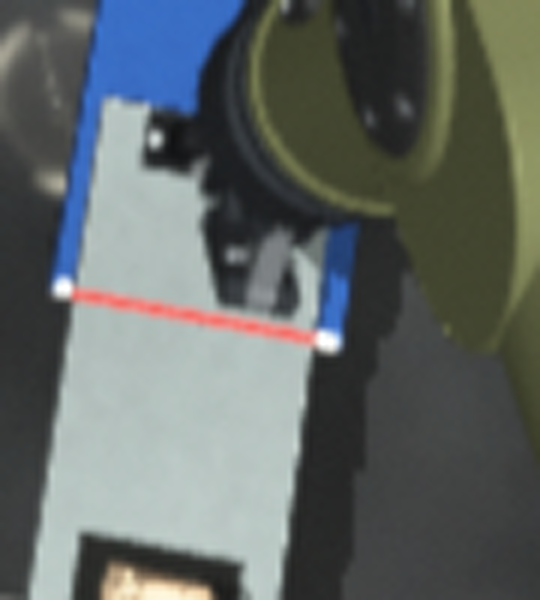

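Run:
```python
from h import *
np.set_printoptions(precision=4,suppress=True)
z=lambda x,y,ox,oy:(x/14-.5+ox,y/14-.5+oy)
for n,e,l,o in (("top",[(72,197),(697,322)],[(104,193),(660,303)],(340,260)),("scene",[(112,437),(517,110)],[(125,390),(480,98)],(362,192))):
    E=[w(n,*z(*p,*o),.06) for p in e];L=[w(n,*z(*p,*o),.068) for p in l]
    d=E[1]-E[0];d/=np.linalg.norm(d);nx=np.array([-d[1],d[0],0]);nx*=np.sign(nx[0])
    m=(L[0]+L[1])/2
    print(n,"dist",[(q-E[0])@nx for q in L],(m-E[0])@nx,"lat",(m-(E[0]+E[1])/2)@d)
# flatness: plate front corners z? pad corners in both views
```

```text
top dist [np.float64(0.0010609779538664431), np.float64(0.001240204489096494)] 0.001150591221481441 lat -0.002266804278710927
scene dist [np.float64(0.0008220073240092837), np.float64(0.0017647269160805971)] 0.001293367120044968 lat -0.004025867808302411
```

Run:
```python
from fit import *
# plate pose: line mid along known
yaw=np.radians(-3.3);m=np.array([.4767,-.0457])  # nominal line mid (edge mid + ~1mm)
pl=(m[0]-.035*np.cos(yaw),m[1]-.035*np.sin(yaw),yaw)
for n,o,sz in(("scene",(345,175),(100,95)),("top",(335,255),(75,75))):
    f=cv2.imread(f"pics/{n[0]}11f.png");s=6
    c=cv2.resize(f[o[1]:o[1]+sz[1],o[0]:o[0]+sz[0]],None,fx=s,fy=s,interpolation=cv2.INTER_CUBIC)
    draw(c,n,T2(*pl,box(.22,.09,.06,.068)),s,np.array(o),(0,255,0))
    draw(c,n,T2(*pl,box(.052,.06,.068,.068,-.075)),s,np.array(o),(255,0,255))
    cv2.imwrite(f"pics/v_{n}.png",c)
```

```text
(no output)
```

View pics/v_scene.png

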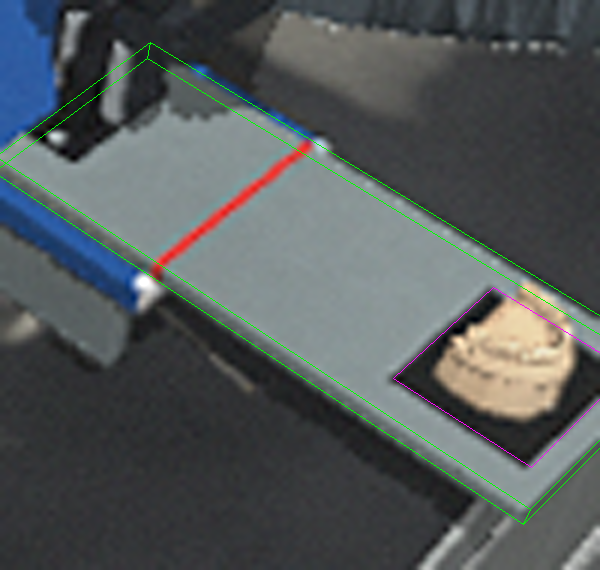

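View pics/v_top.png

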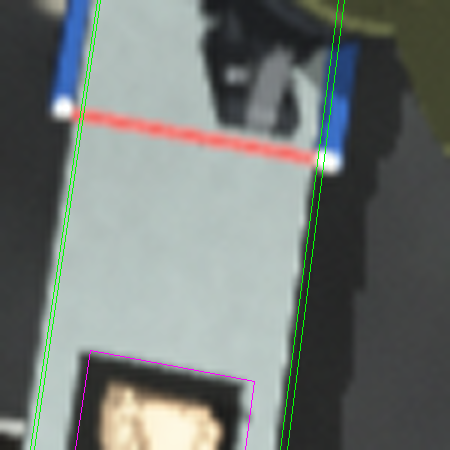

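The line is level to about 1 mm in both views and the plate is flat. I'll let it settle, then check that nothing creeps.

Emit:
{"method": "arm_command", "body": {"series": "0 0 0 0 0 0 1;0 0 0 0 0 0 1;0 0 0 0 0 0 1;0 0 0 0 0 0 1;0 0 0 0 0 0 1;0 0 0 0 0 0 1;0 0 0 0 0 0 1;0 0 0 0 0 0 1"}}

```text
clock: 15.77
tool_pos: [0.5385, -0.0455, 0.0779]
ee_rot: [-1.57, 0.044, -0.052]
force: [6.4, -0.6, 6.3]
grip_width: 0.0127
```

Run:
```python
from fit import *
from bench import robot
g=viewer.grab_frame("scene")[:,:,::-1];f=viewer.grab_frame("top")[:,:,::-1]
for n,i in(("s11f",g),("t11f",f)):
    d=cv2.absdiff(np.ascontiguousarray(i),cv2.imread(f"pics/{n}.png"));print(n,d.max(),(d.max(2)>30).sum())
cv2.imwrite("pics/t12f.png",f);cv2.imwrite("pics/s12.png",cv2.resize(g[150:250,330:460],None,fx=6,fy=6,interpolation=cv2.INTER_CUBIC))
s=robot.get_state();print(s["tool_pos"],s["force"],s["grip_width"],s["clock"])
```

```text
s11f 134 10
t11f 37 3
[ 0.53850663 -0.04544622  0.07791654] [ 6.3802274  -0.5880321   6.62540388] 0.012718889780701872 15.8667
```

View pics/t12f.png

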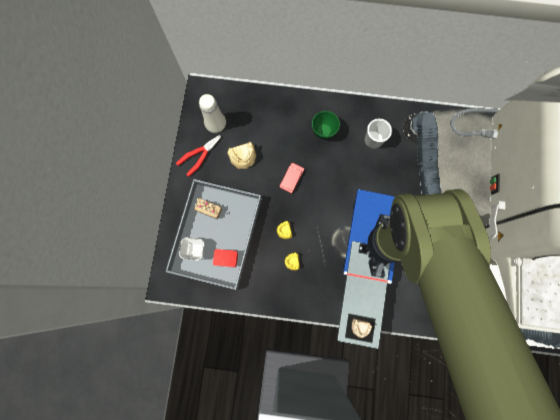

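The scene is still. The plate is pulled out with the model on its pad at (362,328), and the other bin things and bystanders are where they were. Handing in.

```bash
python3 -c "
from bench import order
print(order.job_done())"
```

```text
the job is handed in; nothing more can be done
None
```

I moved the peach model from the bin to the plate's pad. I then gripped the block at the plate's tail and pulled the plate straight out about 104 mm. I handed in at about 15.9 s, still holding it.

**Last checks**
- **Red line:** it is about 1.2 mm inside the stand's front edge by the top camera and 1.3 mm by the scene camera, against a limit of 6 mm.
- **Plate straight and flat:** it is 2–4 mm off sideways, about 1° off the stand's direction, and a flat-plate overlay matched both pictures.
- **Hold:** the fingers are stopped on the block at 12.7 mm (it is 14 mm thick). The tool's position did not change over 0.8 s.
- **Model:** it stands upright on the pad, about 2 mm from its centre by eye.
- **Other things:** in the last top picture the other bin things, the big model and the wax are where they started.

**What disagreed or went wrong**
- **Calibration spread:** the two cameras differed by about 1.5 mm on the line-to-edge distance before the last 12.5 mm pull, which is within the stated calibration.
- **Pressing too hard:** I pressed the model onto the pad with about 28 N before easing off, because I sent three lowering moves without waiting for the force readings. It did no visible harm, and the plate did not move.

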